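Lock the abrasive jars away in the pull-pin drawer

ROBOT

A 6-joint arm with a two-finger parallel gripper is mounted at the origin on a cart in front of the work surface, level with it; the furniture and walls round the work are solid. World frame = base frame: x ahead of the robot, y to its left, z up, the work surface at z = 0. Lengths are in m, angles in rad, forces in N, time in s.
With the tool pointing down it reaches from about 0.25 to 0.725 m from the base axis. Payload 4 kg.
Tool frame: the origin (TCP) lies at the very end of the fingers, on their centre line; the grasp point (between the pads) lies 19 mm behind it (bot.pinch_z is the distance from the TCP to the grasp point, in m); z points along the fingers, x is the direction in which the jaws open and shut, and the axes are right-handed (so a half turn about z gives the same grasp; the last joint's range is limited). The gripper opens to 85 mm and grips with 20 to 120 N. Pads are 22 mm wide; open, the fingers measure 114 mm over their backs; the gripper's body (76 mm by 85 mm) begins 54 mm behind the grasp point. The pads swing forward as they close: fully open they stand 13 mm farther back than shut.
Start: joints at [-1.25, 0.241, 0.005, 1.335, 0, 1.571], TCP at [0.158, -0.474, 0.231] pointing down, gripper open.
Joint ranges: [-2.72, 2.72], [-1.05, 1.87], [-1.09, 1.28], [-1.99, 2.15], [-1.42, 1.44], [-3.14, 3.14]. Speed limits (rad/s): [2.79, 2.79, 3.14, 3.14, 3.14, 3.14].

INTERFACE

Orientations are given as a unit quaternion [x, y, z, w].
In Python, from workcell import bot gives the robot as it stands. The module is installed in compiled form; this text tells all that it offers.
- The arm moves only by the shell command python3 -m inch 'ROWS'. ROWS is JSON, a list of rows, each a list of 7 numbers: the shift along the tool's x, y, z scaled (see below), then the turn, a rotation vector about the tool's x, y, z scaled (see below), then the gripper command: -1 is fully open, 1 is shut, values between are in proportion. In form: [[x, y, z, wx, wy, wz, gripper], ...]. A call has exactly 8 rows; each row shifts and turns the commanded pose from where the row before left it, along the tool's axes as they then stand; what a row does not reach is not made up. The controller multiplies each number of a shift by 2.5 cm and each number of a turn by 180 degrees. A row lasts 1/10 s, in which the tool goes at most 50 mm and 8.59 degrees, less where a joint would pass 70% of its speed; a pose out of reach is approached as far as the arm can. A call with a number of a shift or a turn outside -1 to 1 is refused whole. A call with a gripper value outside its range is refused whole. The fingers move at their own pace and stop on an object; the grip force is fixed at half the most. Time passes only in rows, so rows that do not move let the fingers close, or fill a call up. It gives the time, the measured TCP pose, the force and the opening at its end, in the units of the state.
- bot.get_obs(): the state, without advancing time (a new reading comes with each control period).
- bot.camera(name): name is "scene" or "top"; returns (picture, depth): 480x640x3 uint8, blue, green, red; 480x640 float32, m along the optical axis (not along the pixel's ray), 0 where there is no reading.
- bot.get_calibration(name): a dict with "vfov" (degrees; the focal length in pixels is half the picture's height over the tangent of half this angle, whatever the lens; pixels are square), "cx", "cy" (the principal point, pixels), "R" (3x3) and "t" (3): a world point X has camera coordinates R X + t. Camera axes: x right, y down, z forward; pixel columns grow to the right and rows downward; lengths in m; the calibration is good to about 2 mm. A picture is of the moment at which its call begins. get_calibration takes no time and is no camera call.
- bot.job_done(): hands the job in, once; it reports no verdict.
The state is a dict: "clock": time; "joint_pos": joint angles; "joint_vel": joint speeds; "tau": joint torques, N m; "eef_pos": TCP position; "tool_rot": TCP orientation; "ft_force": force on the tool from outside, world axes, zero at the start; "ft_torque": the same for the moment, N m; "grip_width": finger opening in m.
Only numpy, scipy, OpenCV 4.12 (cv2) and the standard library are available. Lean on these libraries where they do the work, as an engineer would, in place of code of your own. Each camera call takes 0.05 s, during which the arm holds its last target.

TASK

Before polishing, lock all the small abrasive jars away in the drawer of the wooden cabinet: lift the red T-handle of the spring plunger, turn it counter-clockwise into its holding notch so that it stays up by itself, and pull the drawer out to its stop. Set every jar that is on the bench down on the drawer's floor (the caps are screwed on: a jar that has been knocked over may lie), push the drawer fully shut, then turn the T-handle back so that the plunger snaps all the way home and locks the drawer. Do not disturb the spirit lamp, the loupe or the blue-capped syringe.

Things in the scene. Friction and masses are not known exactly. Their poses are not given: they have to be found in the camera images.
- plunger (a joint): lift of the spring plunger (pull pin) on the cabinet's top, m: 0 = fully down, tip in the hole of the drawer's strike rail: drawer locked. Tip clears the rail above 0.010; top stop 0.022. A spring pushes it down, 5 N at 0, 9 N at 0.016. Its cross-pin cannot turn until lifted 0.016; in the holding notch, 3 mm deep, it rests at 0.013. The round tip finds the hole if the drawer is within 2 mm of shut.
- tee (a joint): turn of the plunger's T-handle, rad: 0 = home (bar parallel to the drawer front), grows counter-clockwise seen from above; 1.05 = over the holding notch, which holds from 0.95 to a stop at about 1.14. A return spring (0.05 N m at 0, 0.10 N m at 1.05) turns it back to 0, so a plunger let go short of the notch snaps home; lowered into the notch it stays until lifted 3 mm.
- tee_grip (a point): centre of the red T-handle's bar on top of the plunger: bar 48 mm long (own y axis), 12 mm wide (x), 15 mm tall; z up. Rises and turns with the plunger about the upright axis through this point. Home: 140 mm above the table, 58 mm over the cabinet's top, 24 mm above the barrel (38 mm across) below it.
- drawer (a joint): how far the drawer is pulled out, m: 0 = shut (front flush with the cabinet's), 0.120 = at its stop. About 1.5 N of friction; it stays where it is left. It slides out along the -x axis of point drawer_handle.
- cabinet: fixed wooden cabinet, 250 mm wide (y), 200 mm deep (x), 82 mm high, one drawer; origin at the centre of its underside, front faces its own -x. The plunger stands on its top 55 mm behind the front and 97.5 mm towards -y from the middle.
- drawer_handle (a point): middle of the drawer's steel bar handle: bar 10 mm thick, 100 mm long, level along this point's y axis, 60 mm above the table (22 mm below the cabinet's top), 42 mm in front of the drawer's face (37 mm of free gap behind the bar). x points straight into the cabinet, z up. Moves with the drawer.
- drawer_floor (a point): centre of the drawer's inner floor, 16 mm above the table: inside 165 mm deep (x, to the cabinet's back), 214 mm wide (y); walls 30 mm high, front 55; a steel strike rail, top 54 mm above the floor, overhangs the inside along the -y wall by 19 mm. At the stop the inside is clear of the cabinet's top from x = -82 mm (front's inner face) to x = +23 mm of this point. Moves with the drawer.
- jar_grit_mid (a point): dark grey jar with a red screw cap, 30 mm in diameter, 42 mm tall, 20 to 45 g, standing at the start; this point is on its axis, half-way up (21 mm above its underside); z axis up along the jar. Absent in some starts.
- jar_chrome_mid (a point): dark green jar with a black screw cap, 30 mm in diameter, 42 mm tall, 20 to 45 g, standing at the start; this point is on its axis, half-way up (21 mm above its underside); z axis up along the jar. Absent in some starts.
- jar_cerium_mid (a point): pinkish-tan jar with a black screw cap, 30 mm in diameter, 42 mm tall, 20 to 45 g, standing at the start; this point is on its axis, half-way up (21 mm above its underside); z axis up along the jar. Absent in some starts.
- jar_alumina_mid (a point): white jar with a white screw cap, 30 mm in diameter, 42 mm tall, 20 to 45 g, standing at the start; this point is on its axis, half-way up (21 mm above its underside); z axis up along the jar. Absent in some starts.
- jar_alumina_b_mid (a point): second white jar with a white screw cap, 30 mm in diameter, 42 mm tall, 20 to 45 g, standing at the start; this point is on its axis, half-way up (21 mm above its underside); z axis up along the jar. Absent in some starts.
- lamp: glass spirit lamp with purple fuel, 62 mm wide, 74 mm tall; a bystander to be left where it is; origin at the centre of its underside.
- lens: folding loupe with its lens swung out, 42 x 62 x 17 mm; a bystander to be left where it is; origin at the centre of its underside.
- blue_syringe: paste syringe with a blue cap, 22 x 112 x 13 mm, lying flat; a bystander to be left where it is; origin at the centre of its underside.

How it is judged:
By the outcome, as a careful person would: the job done as asked, in the order asked, and still so for the second after the job is handed in, with the robot touching nothing.
Of jar_grit, jar_chrome, jar_cerium, jar_alumina, jar_alumina_b only 3 to 5 are there at a start; the rules pass over those that are not, and their reading is None.
At some moment in a run one of jar_grit, jar_chrome, jar_cerium, jar_alumina, jar_alumina_b may be knocked a few centimetres aside while the robot is not near it.
It also fails if it takes over 210 s, if anything falls off the work surface, if the arm or the gripper's body presses on something with over 40 N, if the wrist force passes 120 N, or if a joint passes its speed limit or range.

## Working session

There is one attempt and no reset: what is moved stays moved. The work goes in short steps, Python scripts to look and compute and a shell command to move; the robot and the scene stay as the last step left them, time stands still between calls to the robot, and variables do not carry over. Pictures are saved under pics/ and viewed, and the job is handed in when it is done.

```bash
mkdir -p pics; ls
cat > h.py <<'E'
import numpy as np, cv2
from workcell import bot
def cal(n):
    c=bot.get_calibration(n); f=240/np.tan(np.radians(c["vfov"])/2)
    return f,c["cx"],c["cy"],np.array(c["R"]),np.array(c["t"])
def ray(n,u,v,z):
    f,cx,cy,R,t=cal(n); C=-R.T@t; d=R.T@np.array([(u-cx)/f,(v-cy)/f,1.]); return C+d*(z-C[2])/d[2]
def cloud(n,D):
    f,cx,cy,R,t=cal(n); v,u=np.mgrid[0:480,0:640]; P=np.stack([(u-cx)/f*D,(v-cy)/f*D,D],-1)
    return (P-t)@R
def proj(n,X):
    f,cx,cy,R,t=cal(n); p=R@np.array(X)+t; return p[0]/p[2]*f+cx,p[1]/p[2]*f+cy
E
python3 - <<'E'
from h import *
o=bot.get_obs(); print(o)
for n in("scene","top"):
    p,d=bot.camera(n); cv2.imwrite(f"pics/{n}0.png",p); np.savez(f"{n}0.npz",p=p,d=d); print(n,bot.get_calibration(n),(d>0).mean())
E
```

```text
pics
{'clock': 0.0, 'joint_pos': array([-1.25005607e+00,  2.41434591e-01,  3.70276707e-03,  1.33519968e+00,
        2.86307225e-06,  1.57078769e+00]), 'joint_vel': array([-0.00083522,  0.00044661, -0.00027689,  0.00319151, -0.00054013,
       -0.00017832]), 'tau': array([ 1.79975627e-04, -3.72319651e+01,  2.52405632e+01,  1.68981054e-02,
        3.90029197e-05, -1.82756526e-05]), 'eef_pos': array([ 0.15743267, -0.47389063,  0.23039398]), 'tool_rot': array([ 8.10948778e-01, -5.85116177e-01, -8.64917264e-04, -6.25832167e-04]), 'ft_force': array([0.44690445, 0.23335959, 0.35899704]), 'ft_torque': array([ 0.01161466,  0.01314774, -0.01896583]), 'grip_width': 0.08528104659320146}
scene {'vfov': 55.21537145160952, 'cx': 313.357790149749, 'cy': 236.37142760549727, 'R': array([[-0.88614772, -0.46315807,  0.01506058],
       [-0.26477187,  0.47937311, -0.83671816],
       [ 0.38031313, -0.7454435 , -0.54742662]]), 't': array([0.4321503 , 0.30797381, 0.72527546])} 0.996103515625
top {'vfov': 56.58313259844881, 'cx': 314.4835343710303, 'cy': 241.00880463004074, 'R': array([[ 0.00358965, -0.99986278,  0.01617178],
       [-0.99587725, -0.00504024, -0.09057094],
       [ 0.09064002, -0.01577999, -0.99575869]]), 't': array([-0.1559978 ,  0.58961995,  1.20329508])} 0.9958658854166667
```

View pics/scene0.png

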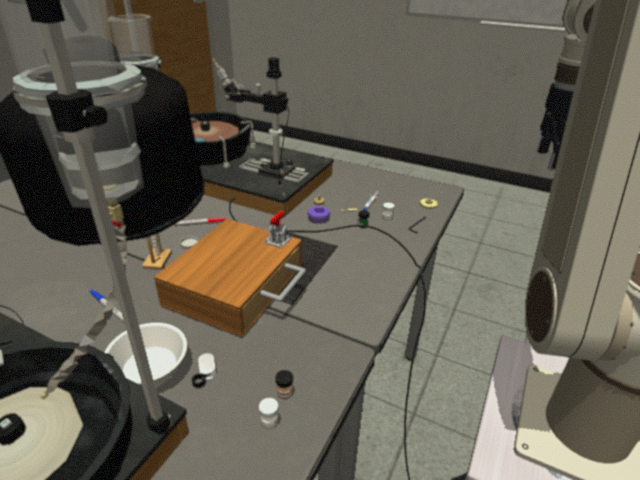

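View pics/top0.png

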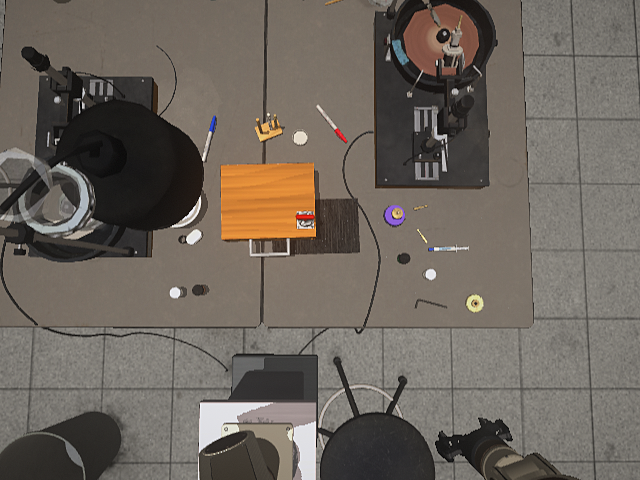

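Run:
```python
from h import *
p=np.load("top0.npz")["p"]; s=np.load("scene0.npz")["p"]
a=cv2.resize(p[200:320,150:310],(800,600),interpolation=cv2.INTER_CUBIC); cv2.imwrite("pics/a.png",a)
a=cv2.resize(p[180:320,330:510],(770,600),interpolation=cv2.INTER_CUBIC); cv2.imwrite("pics/b.png",a)
a=cv2.resize(s[330:440,160:320],(800,550),interpolation=cv2.INTER_CUBIC); cv2.imwrite("pics/c.png",a)
a=cv2.resize(s[170:280,240:460],(800,400),interpolation=cv2.INTER_CUBIC); cv2.imwrite("pics/d.png",a)
```

```text
(no output)
```

View pics/a.png

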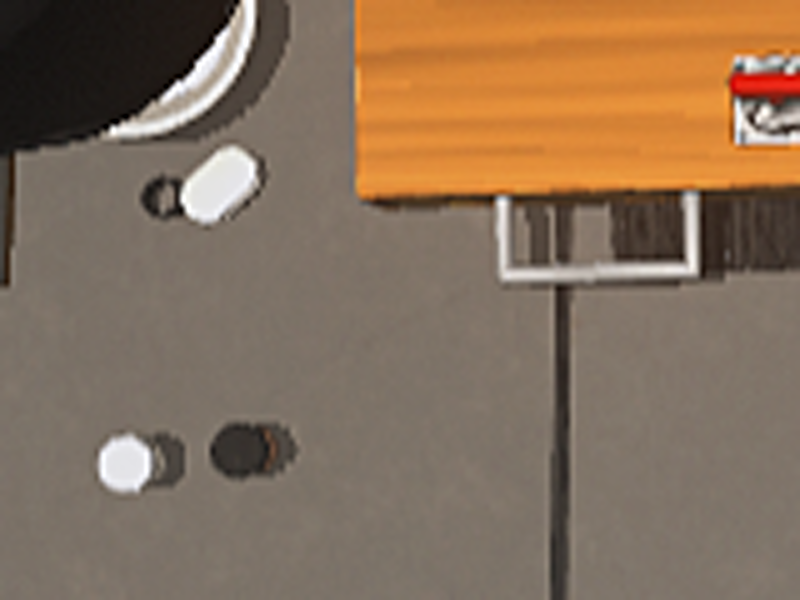

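View pics/b.png

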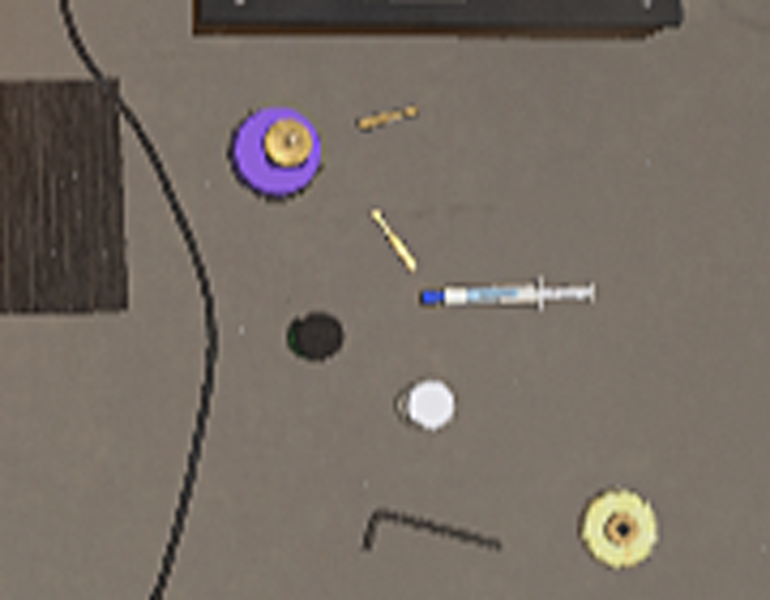

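View pics/c.png

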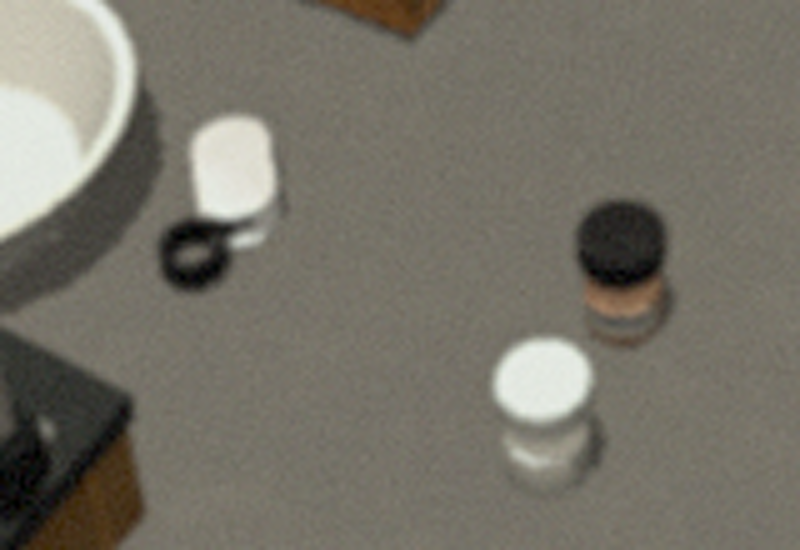

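View pics/d.png

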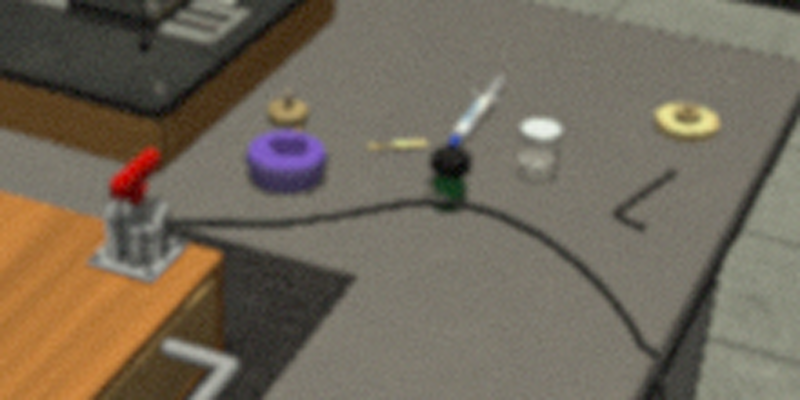

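```bash
cat > meas.py <<'E'
from h import *
def blobs(n,m,z,amin=20,amax=4000):
    k,l,st,c=cv2.connectedComponentsWithStats(m.astype(np.uint8))
    return [(c[i].round(1).tolist(),int(st[i,4]),ray(n,*c[i],z)[:2].round(4).tolist()) for i in range(1,k) if amin<st[i,4]<amax]
E
python3 - <<'E'
from meas import *
for n in("top","scene"):
    z=np.load(n+"0.npz"); p=z["p"];d=z["d"]; hsv=cv2.cvtColor(p,cv2.COLOR_BGR2HSV).astype(int); H,S,V=hsv[...,0],hsv[...,1],hsv[...,2]
    P=cloud(n,d)
    ok=(P[...,0]>.15)&(P[...,0]<.8)&(abs(P[...,1])<.75)
    print(n,"white",blobs(n,ok&(S<40)&(V>190)&(P[...,2]<.06),.042))
    print("black",blobs(n,ok&(V<60)&(P[...,2]>.035)&(P[...,2]<.06),.042))
    print("red",blobs(n,((H<8)|(H>172))&(S>170)&(V>120)&(P[...,2]>.1),.1475))
    print("anyat42",blobs(n,ok&(P[...,2]>.033)&(P[...,2]<.052),.042))
    print("purple",blobs(n,(H>115)&(H<145)&(S>100),.03), "blue",blobs(n,(H>105)&(H<125)&(S>180),.006))
    if n=="top":
        m=ok&(P[...,2]>.075)&(P[...,2]<.09)&(H<25)&(S>120)
        cs,_=cv2.findContours(m.astype(np.uint8),0,2); c=max(cs,key=cv2.contourArea); r=cv2.minAreaRect(c); b=cv2.boxPoints(r); print(r,[ray(n,*q,.082)[:2].round(4) for q in b])
        Q=P[m]; print("cab z",np.median(Q[:,2]),Q.min(0),Q.max(0))
        m=ok&(P[...,2]>.048)&(P[...,2]<.075)&(S<60)&(V>130); Q=P[m];print("handle",Q.min(0),Q.max(0),m.sum(), np.median(Q,0))
        vs,us=np.nonzero(m);print(us.min(),us.max(),vs.min(),vs.max())
E
```

```text
top white [([190.4, 215.3], 110, [0.6577, 0.1861]), ([189.7, 213.6], 45, [0.6624, 0.188]), ([193.1, 236.5], 146, [0.5998, 0.1771]), ([458.2, 248.1], 38, [0.5716, -0.5471]), ([430.4, 273.9], 87, [0.5008, -0.4692]), ([174.5, 292.4], 89, [0.4484, 0.2225])]
black [([422.8, 186.1], 64, [0.7433, -0.453]), ([146.8, 245.6], 31, [0.5742, 0.3013]), ([374.8, 283.5], 112, [0.474, -0.3172]), ([404.1, 258.3], 89, [0.5429, -0.3979]), ([6.7, 287.1], 103, [0.461, 0.6696]), ([197.6, 289.6], 90, [0.4561, 0.1609])]
red [([304.8, 216.6], 75, [0.6408, -0.127])]
anyat42 [([396.8, 186.1], 31, [0.7429, -0.3807]), ([189.6, 216.3], 135, [0.6551, 0.1881]), ([148.3, 244.5], 69, [0.5773, 0.2975]), ([378.9, 259.7], 41, [0.5387, -0.329]), ([404.2, 258.4], 96, [0.5426, -0.3983]), ([7.0, 286.6], 157, [0.4623, 0.6689]), ([429.9, 274.4], 100, [0.4994, -0.4678]), ([197.4, 290.2], 104, [0.4546, 0.1615]), ([175.2, 292.8], 103, [0.4473, 0.2207]), ([369.9, 307.2], 35, [0.4104, -0.3036])]
purple [([393.0, 215.9], 236, [0.6612, -0.3713])] blue [([212.2, 124.0], 46, [0.9279, 0.1408])]
((267.3663635253906, 201.1533203125), (74.
[... 845 characters left out ...]
[0.5521, 0.3569])]
red [([276.7, 216.1], 62, [0.6414, -0.1208])]
anyat42 [([298.2, 191.5], 375, [0.755, -0.4172]), ([388.3, 206.5], 79, [0.5011, -0.4599]), ([363.7, 214.0], 86, [0.5442, -0.3908]), ([355.0, 225.3], 39, [0.5416, -0.3278]), ([400.5, 244.2], 53, [0.4137, -0.3019]), ([296.4, 258.9], 67, [0.6004, -0.1323]), ([278.1, 280.2], 149, [0.5969, -0.0474]), ([212.0, 308.2], 767, [0.6641, 0.088]), ([167.2, 339.8], 579, [0.6819, 0.1922]), ([116.6, 342.7], 229, [0.7553, 0.2398]), ([284.1, 378.4], 265, [0.4552, 0.167]), ([268.4, 407.7], 323, [0.4478, 0.2264]), ([159.8, 449.6], 494, [0.5453, 0.3564])]
purple [([318.4, 211.8], 186, [0.6621, -0.3621])] blue [([96.0, 294.6], 42, [0.9336, 0.1409])]
```

Run:
```python
from meas import *
for n in("top","scene"):
    z=np.load(n+"0.npz"); p=z["p"];d=z["d"]; hsv=cv2.cvtColor(p,cv2.COLOR_BGR2HSV).astype(int); H,S,V=hsv[...,0],hsv[...,1],hsv[...,2]
    P=cloud(n,d); f,cx,cy,R,t=cal(n); print("C",-R.T@t)
    m=((H<8)|(H>172))&(S>170)&(V>120)&(P[...,2]>.1)&(P[...,2]<.2);Q=P[m]; print(n,"red",np.percentile(Q,[2,50,98],axis=0).round(4))
    m=(P[...,2]>.05)&(P[...,2]<.072)&(S<70)&(V>110)&(P[...,0]>.52)&(P[...,0]<.6)&(P[...,1]>-.12)&(P[...,1]<.08);Q=P[m]
    vs,us=np.nonzero(m)
    print("h",m.sum(),np.percentile(Q,[2,50,98],axis=0).round(4), us.min(),us.max(),vs.min(),vs.max())
    if n=="top":
      for u in range(254,288,6):
        vv=vs[us==u]; print(u,vv.min(),vv.max(),V[250:262,u],ray(n,u,np.average(np.arange(250,262),weights=np.maximum(V[250:262,u]-130,0)+1e-6),.065)[:2])
a=cv2.resize(np.load("top0.npz")["p"][205:262,240:325],(800,536),interpolation=cv2.INTER_NEAREST); cv2.imwrite("pics/e.png",a)
```

```text
C [ 0.47868238 -0.13401659  1.25411673]
top red [[ 0.6367 -0.1476  0.1416]
 [ 0.6403 -0.1276  0.1469]
 [ 0.6455 -0.1051  0.1514]]
h 226 [[ 0.546  -0.0848  0.0598]
 [ 0.5543 -0.0276  0.0644]
 [ 0.5919  0.0221  0.0706]] 249 289 238 256
254 254 256 [131 134 109 140 215 210 130 113 130 128 127 127] [0.55053838 0.00822704]
260 253 256 [147 148 134 150 205 198 121 112 146 144 145 146] [ 0.54883448 -0.00776008]
266 253 255 [137 135 130 158 194 176 107 103 137 134 133 133] [ 0.55049425 -0.02370467]
272 253 255 [119 112 142 197 203 152  86 105 137 134 131 132] [ 0.55157301 -0.03966716]
278 253 255 [ 73  54 118 212 217 138  71 107 136 133 133 133] [ 0.55157647 -0.05565087]
284 253 255 [ 64  54 131 224 221 124  63 108 136 133 132 130] [ 0.55231586 -0.07163418]
C [0.18866002 0.59317142 0.64821393]
scene red [[ 0.6381 -0.1446  0.1428]
 [ 0.6415 -0.1207  0.1473]
 [ 0.6476 -0.1013  0.1492]]
h 297 [[ 0.5483 -0.0822  0.0601]
 [ 0.5567 -0.0195  0.0647]
 [ 0.5964  0.0255  0.0675]] 260 304 263 299
```

View pics/e.png

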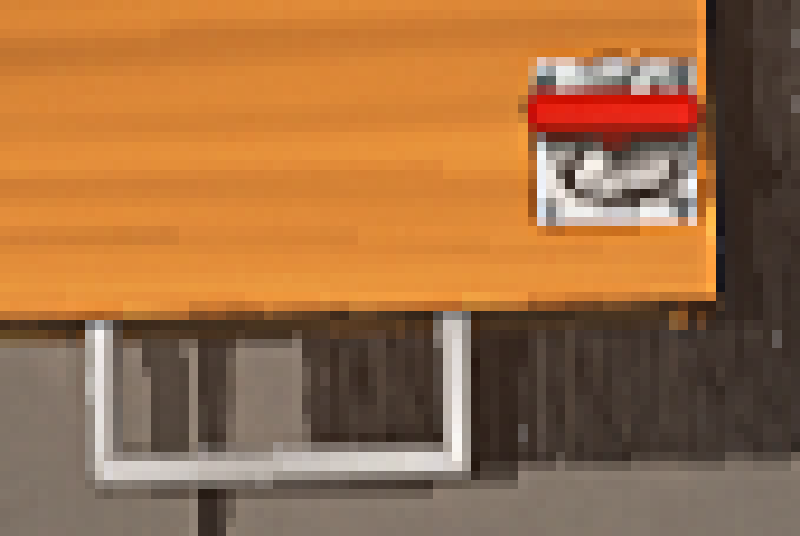

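```bash
cat > go.py <<'E'
import sys
from h import *
from scipy.spatial.transform import Rotation as Ro
# usage: go.py x y z yaw_deg  (tool x yaw mod 180) -> shift units & turn units
o=bot.get_obs(); R=Ro.from_quat(o["tool_rot"]); p=o["eef_pos"]
x,y,z,yaw=map(float,sys.argv[1:5])
best=None
a=np.radians(yaw); T=Ro.from_matrix(np.array([[np.cos(a),np.sin(a),0],[np.sin(a),-np.cos(a),0],[0,0,-1]]))
rv=(R.inv()*T).as_rotvec()/np.pi
d=np.array([x,y,z])-p
print("clk",round(o["clock"],2),"pos",p.round(4),"yaw",round(np.degrees(np.arctan2(R.as_matrix()[1,0],R.as_matrix()[0,0])),1),"F",o["ft_force"].round(1),"w",round(o["grip_width"],4),"j",o["joint_pos"].round(2))
print("shift in current axes",(R.inv().apply(d)/.025).round(3)," in target axes",(T.inv().apply(d)/.025).round(3)," turn",rv.round(4))
E
python3 -m inch '[[0,0,0,0,0,-0.047,-1],[0,0,0,0,0,-0.047,-1],[0,0,0,0,0,-0.047,-1],[0,0,0,0,0,-0.047,-1],[0,0,0,0,0,-0.047,-1],[0,0,0,0,0,-0.047,-1],[0,0,0,0,0,-0.047,-1],[0,0,0,0,0,-0.047,-1]]'
python3 go.py .643 -.126 .21 1.6
python3 -c "
from h import *
print(ray('top',305.6,219.9,.09))"
```

```text
clock: 0.9
eef_pos: [0.1576, -0.4741, 0.2308]
tool_rot: [1.0, -0.031, -0.0, -0.001]
ft_force: [-0.0, 0.3, 0.1]
grip_width: 0.0853
clk 0.9 pos [ 0.1576 -0.4741  0.2308] yaw -3.6 F [-0.   0.3  0.1] w 0.0853 j [-1.25  0.24  0.    1.34  0.    0.38]
shift in current axes [ 18.508 -15.112   0.841]  in target axes [ 19.799 -13.377   0.83 ]  turn [-0.0004  0.0001 -0.0288]
[ 0.64032486 -0.12887646  0.09      ]
```

```bash
python3 -m inch '[[0,0,0,0,0,-0.0288,-1],[0.8,-0.5,0,0,0,0,-1],[0.8,-0.5,0,0,0,0,-1],[0.8,-0.5,0,0,0,0,-1],[0.8,-0.5,0,0,0,0,-1],[0.8,-0.5,0,0,0,0,-1],[0.8,-0.5,0,0,0,0,-1],[0.8,-0.5,0,0,0,0,-1]]'
python3 -m inch '[[0.9,-0.6,0,0,0,0,-1],[0.9,-0.6,0,0,0,0,-1],[0.9,-0.6,0,0,0,0,-1],[0.9,-0.6,0,0,0,0,-1],[0.9,-0.6,0,0,0,0,-1],[0.9,-0.6,0,0,0,0,-1],[0.9,-0.6,0,0,0,0,-1],[0.9,-0.6,0,0,0,0,-1]]'
python3 go.py .642 -.127 .21 1.6
```

```text
clock: 1.7
eef_pos: [0.2963, -0.3831, 0.2309]
tool_rot: [1.0, 0.011, -0.0, -0.0]
ft_force: [0.6, 0.3, -0.2]
grip_width: 0.0855
clock: 2.5
eef_pos: [0.4736, -0.2592, 0.2307]
tool_rot: [1.0, 0.011, -0.001, -0.0]
ft_force: [1.2, -0.0, 0.3]
grip_width: 0.0851
clk 2.5 pos [ 0.4736 -0.2592  0.2307] yaw 1.3 F [ 1.2 -0.   0.3] w 0.0851 j [-0.5   0.32  0.11  1.36 -0.    1.05]
shift in current axes [ 6.85  -5.138  0.824]  in target axes [ 6.88  -5.097  0.829]  turn [-0.0002  0.0003 -0.0019]
```

```bash
python3 -m inch '[[0.9,-0.7,0,0,0,-0.0019,-1],[0.9,-0.7,0,0,0,0,-1],[0.9,-0.7,0,0,0,0,-1],[0.9,-0.7,0,0,0,0,-1],[0.9,-0.7,0,0,0,0,-1],[0.9,-0.7,0,0,0,0,-1],[0.9,-0.7,0,0,0,0,-1],[0,0,0,0,0,0,-1]]'
python3 go.py .642 -.127 .125 1.6
python3 - <<'E'
from h import *
p,d=bot.camera("top"); q,e=bot.camera("scene")
cv2.imwrite("pics/t1.png",np.hstack([cv2.resize(p[170:270,230:350],(400,333)),cv2.resize(q[130:300,200:370],(333,333))]))
E
```

```text
clock: 3.3
eef_pos: [0.6291, -0.1306, 0.2297]
tool_rot: [1.0, 0.016, -0.0, -0.001]
ft_force: [-0.0, -0.4, -0.7]
grip_width: 0.0852
clk 3.3 pos [ 0.6291 -0.1306  0.2297] yaw 1.8 F [-0.  -0.4 -0.7] w 0.0852 j [-0.21  0.54  0.44  1.48  0.    1.33]
shift in current axes [ 0.524 -0.124  4.186]  in target axes [ 0.52  -0.131  4.186]  turn [-0.0004  0.0003  0.0012]
```

View pics/t1.png

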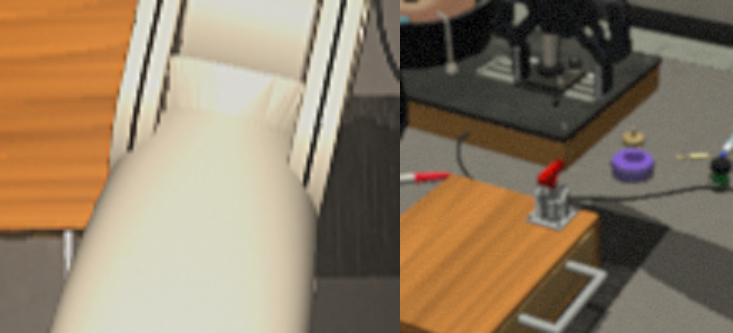

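```bash
python3 -m inch '[[0.52,-0.13,0,0,0,0.001,-1],[0,0,0.6,0,0,0,-1],[0,0,0.6,0,0,0,-1],[0,0,0.6,0,0,0,-1],[0,0,0.6,0,0,0,-1],[0,0,0.6,0,0,0,-1],[0,0,0,0,0,0,-1],[0,0,0,0,0,0,-1]]'
python3 go.py .642 -.127 .125 1.6
python3 - <<'E'
from h import *
q,e=bot.camera("scene")
cv2.imwrite("pics/t2.png",cv2.resize(q[110:300,180:400],(792,684))[:600])
E
```

```text
clock: 4.2
eef_pos: [0.6393, -0.1306, 0.1564]
tool_rot: [1.0, 0.012, -0.001, -0.0]
ft_force: [0.1, 1.3, 0.5]
grip_width: 0.0851
clk 4.2 pos [ 0.6393 -0.1306  0.1564] yaw 1.3 F [0.1 1.3 0.5] w 0.0851 j [-0.2   0.58  0.33  1.32 -0.    1.35]
shift in current axes [ 0.113 -0.141  1.257]  in target axes [ 0.112 -0.141  1.257]  turn [-0.      0.0003 -0.0015]
```

View pics/t2.png

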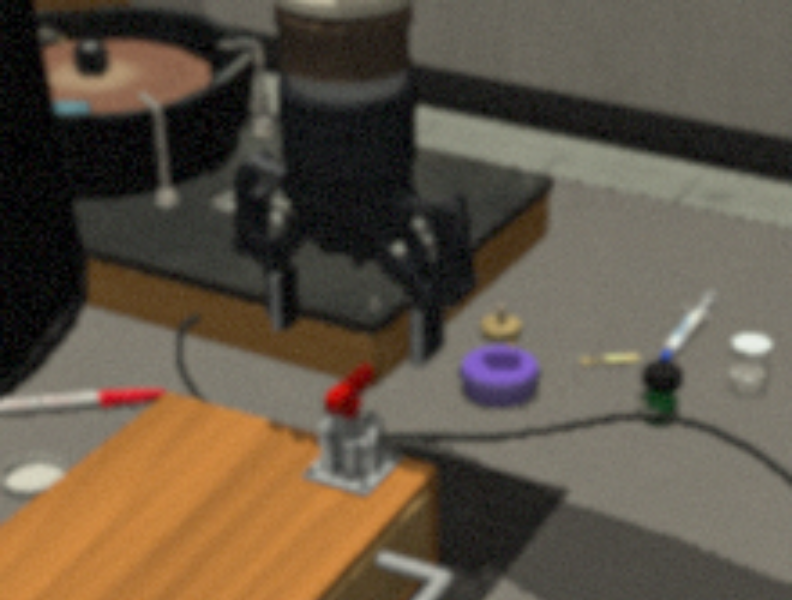

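```bash
python3 -m inch '[[0.1,-0.14,0.3,0,0,0,-1],[0,0,0.3,0,0,0,-1],[0,0,0.3,0,0,0,-1],[0,0,0.3,0,0,0,-1],[0,0,0,0,0,0,-1],[0,0,0,0,0,0,1],[0,0,0,0,0,0,1],[0,0,0,0,0,0,1]]'
python3 -m inch '[[0,0,0,0,0,0,1],[0,0,0,0,0,0,1],[0,0,0,0,0,0,1],[0,0,0,0,0,0,1],[0,0,0,0,0,0,1],[0,0,0,0,0,0,1],[0,0,0,0,0,0,1],[0,0,0,0,0,0,1]]'
python3 go.py .642 -.127 .125 1.6
python3 - <<'E'
from h import *
q,e=bot.camera("scene")
cv2.imwrite("pics/t3.png",cv2.resize(q[110:300,180:400],(792,684))[:600])
E
```

```text
clock: 5.05
eef_pos: [0.6429, -0.1263, 0.1268]
tool_rot: [1.0, 0.012, 0.0, 0.0]
ft_force: [-0.4, -0.7, -0.4]
grip_width: 0.0439
clock: 5.85
eef_pos: [0.6415, -0.1264, 0.1268]
tool_rot: [1.0, 0.012, -0.001, 0.0]
ft_force: [-5.3, -0.0, 5.5]
grip_width: 0.0107
clk 5.85 pos [ 0.6415 -0.1264  0.1268] yaw 1.4 F [-5.3 -0.   5.5] w 0.0107 j [-0.19  0.6   0.29  1.25 -0.    1.35]
shift in current axes [0.021 0.026 0.073]  in target axes [0.021 0.026 0.073]  turn [ 0.      0.0005 -0.0012]
```

View pics/t3.png

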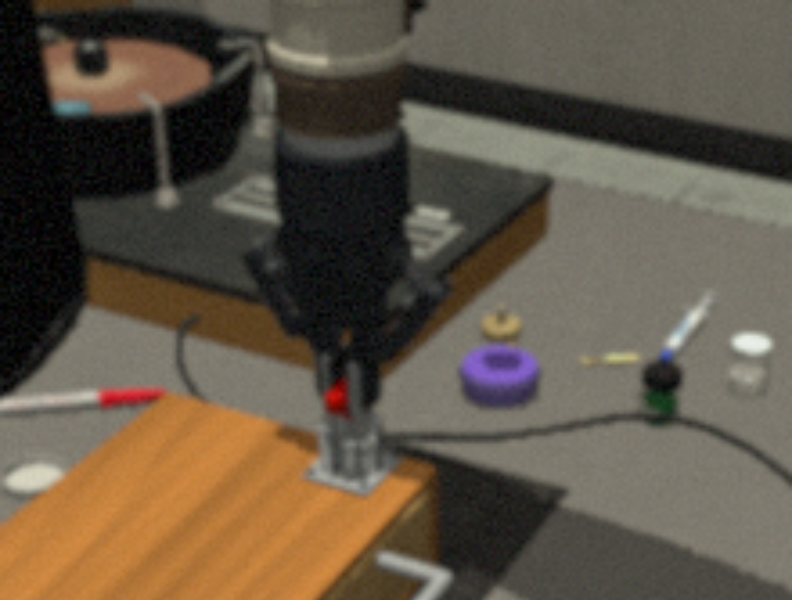

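```bash
python3 -m inch '[[0,0,-0.2,0,0,0,1],[0,0,-0.2,0,0,0,1],[0,0,-0.2,0,0,0,1],[0,0,-0.16,0,0,0,1],[0,0,0,0,0,0,1],[0,0,0,0,0,0,1],[0,0,0,0,0,0,1],[0,0,0,0,0,0,1]]'
python3 go.py .642 -.127 .1458 1.6
```

```text
clock: 6.7
eef_pos: [0.6415, -0.1263, 0.1444]
tool_rot: [1.0, 0.012, -0.001, -0.0]
ft_force: [-5.2, -1.0, -10.1]
grip_width: 0.0108
clk 6.7 pos [ 0.6415 -0.1263  0.1444] yaw 1.4 F [ -5.2  -1.  -10.1] w 0.0108 j [-0.19  0.59  0.32  1.29 -0.    1.35]
shift in current axes [ 0.021  0.03  -0.056]  in target axes [ 0.021  0.03  -0.056]  turn [-0.0001  0.0009 -0.0011]
```

```bash
python3 -m inch '[[0,0,-0.06,0,0,0,1],[0,0,0,0,0,-0.02,1],[0,0,0,0,0,-0.03,1],[0,0,0,0,0,-0.03,1],[0,0,0,0,0,-0.03,1],[0,0,0,0,0,-0.03,1],[0,0,0,0,0,-0.03,1],[0,0,0,0,0,-0.03,1]]'
python3 go.py .642 -.127 .1458 62.5
python3 -m inch '[[0,0,0,0,0,-0.04,1],[0,0,0,0,0,-0.04,1],[0,0,0,0,0,-0.04,1],[0,0,0,0,0,-0.022,1],[0,0,0,0,0,0,1],[0,0,0,0,0,0,1],[0,0,0,0,0,0,1],[0,0,0,0,0,0,1]]'
python3 go.py .642 -.127 .1458 62.5
```

```text
clock: 7.5
eef_pos: [0.6414, -0.1261, 0.1459]
tool_rot: [0.947, 0.322, -0.001, -0.001]
ft_force: [-4.8, -1.2, -10.2]
grip_width: 0.0105
clk 7.5 pos [ 0.6414 -0.1261  0.1459] yaw 37.6 F [ -4.8  -1.2 -10.2] w 0.0105 j [-0.19  0.59  0.32  1.3  -0.    0.72]
shift in current axes [-0.001  0.042  0.005]  in target axes [-0.019  0.038  0.005]  turn [-0.0008  0.0005 -0.1382]
clock: 8.3
eef_pos: [0.6412, -0.1262, 0.1459]
tool_rot: [0.853, 0.522, -0.001, -0.001]
ft_force: [-5.6, -1.1, -9.2]
grip_width: 0.0104
clk 8.3 pos [ 0.6412 -0.1262  0.1459] yaw 62.9 F [-5.6 -1.1 -9.2] w 0.0104 j [-0.19  0.59  0.32  1.3  -0.    0.28]
shift in current axes [-0.016  0.042  0.003]  in target axes [-0.016  0.042  0.003]  turn [-0.001   0.0003  0.0025]
```

```bash
python3 -m inch '[[0,0,0.05,0,0,0,1],[0,0,0.05,0,0,0,1],[0,0,0.05,0,0,0,1],[0,0,0.05,0,0,0,1],[0,0,0.05,0,0,0,1],[0,0,0.02,0,0,0,1],[0,0,0,0,0,0,1],[0,0,0,0,0,0,1]]'
python3 go.py .642 -.127 .1458 62.5
python3 - <<'E'
from h import *
q,e=bot.camera("scene")
cv2.imwrite("pics/t4.png",cv2.resize(q[110:300,180:400],(792,684))[:600])
E
```

```text
clock: 9.1
eef_pos: [0.6413, -0.1262, 0.1399]
tool_rot: [0.853, 0.522, -0.001, -0.001]
ft_force: [-6.5, -0.5, -7.6]
grip_width: 0.0107
clk 9.1 pos [ 0.6413 -0.1262  0.1399] yaw 62.9 F [-6.5 -0.5 -7.6] w 0.0107 j [-0.19  0.6   0.31  1.28 -0.    0.28]
shift in current axes [-0.016  0.04  -0.235]  in target axes [-0.016  0.041 -0.234]  turn [-0.0008  0.0003  0.0025]
```

View pics/t4.png

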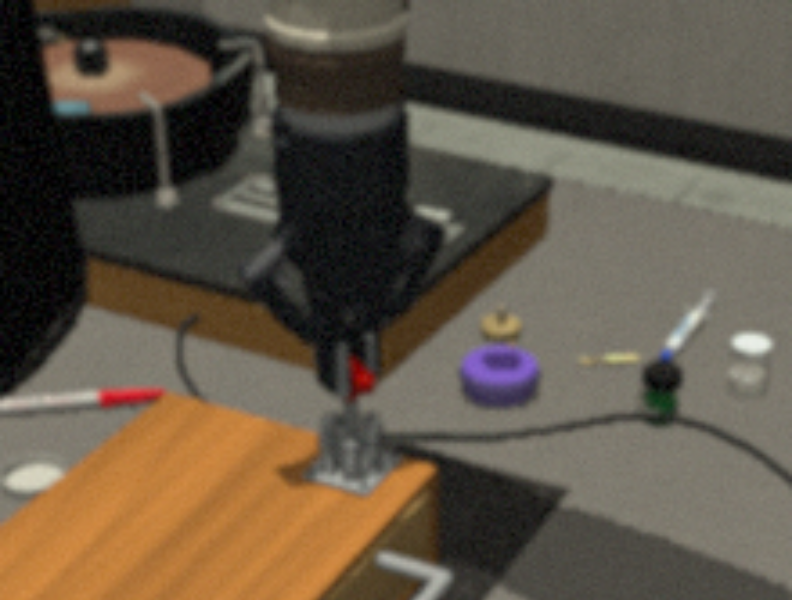

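```bash
python3 -m inch '[[0,0,0.04,0,0,0,1],[0,0,0.04,0,0,0,1],[0,0,0,0,0,0,1],[0,0,0,0,0,0,1],[0,0,0,0,0,0,1],[0,0,0,0,0,0,1],[0,0,0,0,0,0,1],[0,0,0,0,0,0,1]]'
python3 go.py .642 -.127 .1458 62.5
```

```text
clock: 9.95
eef_pos: [0.6414, -0.1262, 0.1398]
tool_rot: [0.853, 0.522, -0.0, -0.0]
ft_force: [-8.7, -0.8, -1.1]
grip_width: 0.0108
clk 9.95 pos [ 0.6414 -0.1262  0.1398] yaw 62.9 F [-8.7 -0.8 -1.1] w 0.0108 j [-0.19  0.6   0.31  1.28 -0.    0.28]
shift in current axes [-0.018  0.037 -0.241]  in target axes [-0.018  0.037 -0.241]  turn [-0.0003  0.0001  0.0025]
```

```bash
python3 -m inch '[[0,0,0,0,0,0,0],[0,0,0,0,0,0,0],[0,0,0,0,0,0,0],[0,0,-0.3,0,0,0,0],[0,0,-0.6,0,0,0,0],[0,0,-0.8,0,0,0,0],[0,0,-0.8,0,0,0,0],[0,0,-0.8,0,0,0,0]]'
python3 go.py .52 -.03 .20 1.6
python3 - <<'E'
from h import *
q,e=bot.camera("scene")
cv2.imwrite("pics/t5.png",cv2.resize(q[110:300,180:400],(792,684))[:600])
E
```

```text
clock: 10.75
eef_pos: [0.6433, -0.1261, 0.2225]
tool_rot: [0.853, 0.522, 0.001, 0.001]
ft_force: [-0.1, 0.1, 0.1]
grip_width: 0.0429
clk 10.75 pos [ 0.6433 -0.1261  0.2225] yaw 63.0 F [-0.1  0.1  0.1] w 0.0429 j [-0.19  0.57  0.47  1.47  0.    0.28]
shift in current axes [ 1.185 -6.141  0.89 ]  in target axes [-4.821 -3.981  0.902]  turn [ 0.0005 -0.0006  0.341 ]
```

View pics/t5.png

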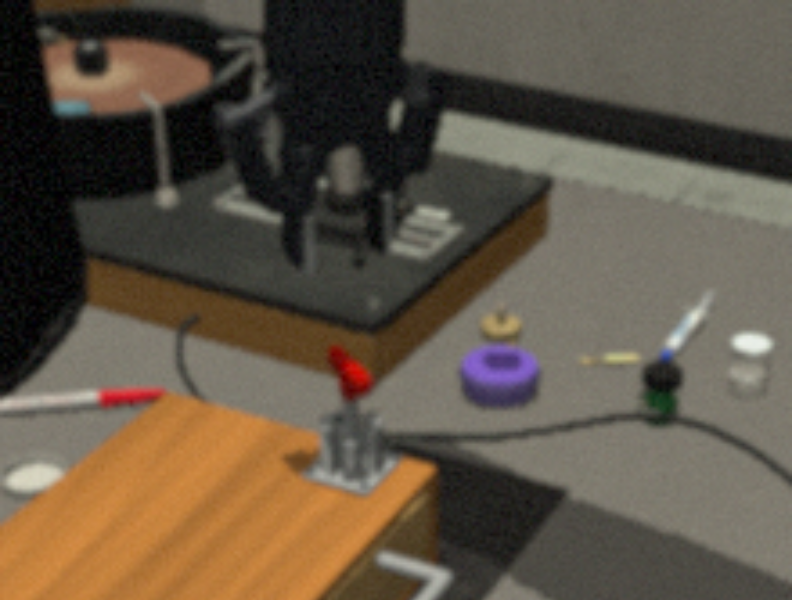

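```bash
python3 -m inch '[[0,0,0,0,0,0.0426,0],[0,0,0,0,0,0.0426,0],[0,0,0,0,0,0.0426,0],[0,0,0,0,0,0.0426,0],[0,0,0,0,0,0.0426,0],[0,0,0,0,0,0.0426,0],[0,0,0,0,0,0.0426,0],[0,0,0,0,0,0.0426,0]]'
python3 -m inch '[[-0.7,-0.7,0,0,0,0,0],[-0.7,-0.7,0,0,0,0,0],[-0.7,-0.7,0,0,0,0,0],[-0.7,-0.7,0,0,0,0,0],[-0.6,-0.6,0,0,0,0,0],[-0.4,-0.6,0,0,0,0,0],[0,0,0,0,0,0,0],[0,0,0,0,0,0,0]]'
python3 go.py .548 -.03 .15 1.6
python3 - <<'E'
from h import *
p,e=bot.camera("top")
cv2.imwrite("pics/t6.png",cv2.resize(p[170:300,200:360],(738,600)))
E
```

```text
clock: 11.6
eef_pos: [0.6431, -0.1261, 0.2209]
tool_rot: [1.0, 0.011, 0.001, 0.0]
ft_force: [1.0, 0.1, -0.7]
grip_width: 0.0427
clock: 12.4
eef_pos: [0.5454, -0.0289, 0.2211]
tool_rot: [1.0, 0.015, 0.001, 0.0]
ft_force: [0.6, -0.3, -0.0]
grip_width: 0.0426
clk 12.4 pos [ 0.5454 -0.0289  0.2211] yaw 1.7 F [ 0.6 -0.3 -0. ] w 0.0426 j [-0.05  0.34  0.11  1.34 -0.    1.49]
shift in current axes [0.099 0.048 2.845]  in target axes [0.105 0.049 2.845]  turn [ 0.0001 -0.0006  0.0004]
```

View pics/t6.png

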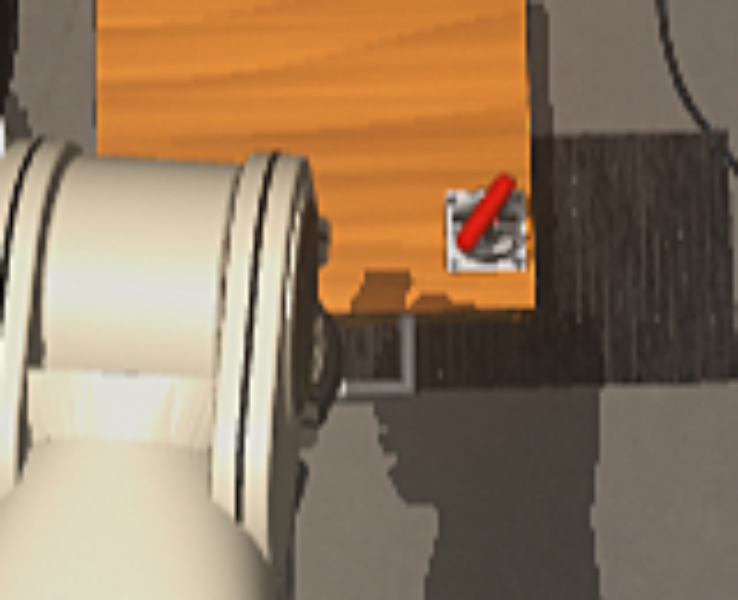

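```bash
python3 -m inch '[[0.1,0.05,0.7,0,0,0,0],[0,0,0.8,0,0,0,0],[0,0,0.8,0,0,0,0],[0,0,0.8,0,0,0,0],[0,0,0.8,0,0,0,0],[0,0,0.4,0,0,0,0],[0,0,0,0,0,0,0],[0,0,0,0,0,0,0]]'
python3 go.py .548 -.03 .043 1.6
python3 - <<'E'
from h import *
p,e=bot.camera("scene")
cv2.imwrite("pics/t7.png",cv2.resize(p[180:340,200:400],(750,600)))
E
```

```text
clock: 13.25
eef_pos: [0.548, -0.0305, 0.1135]
tool_rot: [1.0, 0.014, 0.0, 0.0]
ft_force: [0.3, 0.4, 0.2]
grip_width: 0.0425
clk 13.25 pos [ 0.548  -0.0305  0.1135] yaw 1.6 F [0.3 0.4 0.2] w 0.0425 j [-0.06  0.41 -0.07  1.09 -0.    1.49]
shift in current axes [-0.    -0.021  2.819]  in target axes [ 2.000e-03 -2.100e-02  2.819e+00]  turn [ 0.     -0.0002 -0.    ]
```

View pics/t7.png

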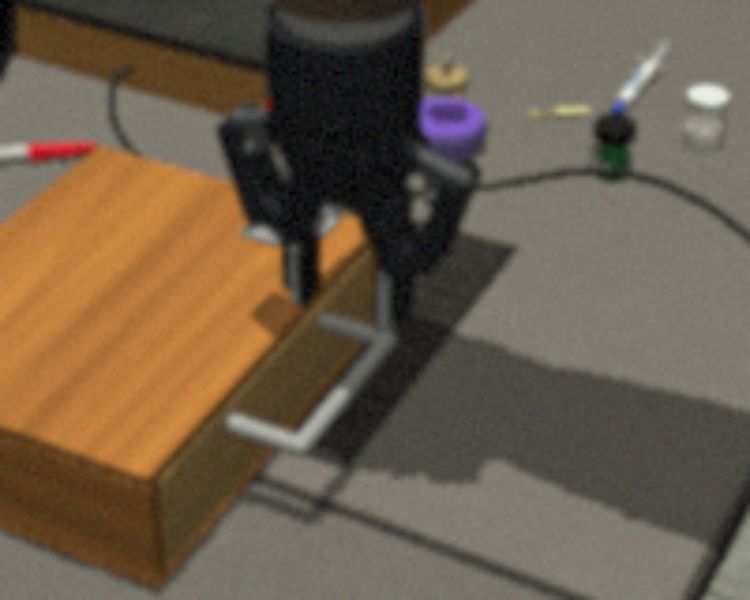

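```bash
python3 -m inch '[[0,0,0.2,0,0,0,0],[0,0,0.2,0,0,0,0],[0,0,0.2,0,0,0,0],[0,0,0.2,0,0,0,0],[0,0,0.2,0,0,0,0],[0,0,0.2,0,0,0,0],[0,0,0,0,0,0,0],[0,0,0,0,0,0,0]]'
python3 go.py .548 -.03 .043 1.6
python3 - <<'E'
from h import *
p,e=bot.camera("scene")
cv2.imwrite("pics/t8.png",cv2.resize(p[180:340,200:400],(750,600)))
E
```

```text
clock: 14.1
eef_pos: [0.5471, -0.0301, 0.0828]
tool_rot: [1.0, 0.014, -0.0, -0.0]
ft_force: [-0.2, -1.0, -0.0]
grip_width: 0.0425
clk 14.1 pos [ 0.5471 -0.0301  0.0828] yaw 1.6 F [-0.2 -1.  -0. ] w 0.0425 j [-0.06  0.44 -0.11  1.02  0.    1.49]
shift in current axes [ 0.035 -0.005  1.593]  in target axes [ 0.034 -0.005  1.594]  turn [-0.      0.0002  0.0001]
```

View pics/t8.png

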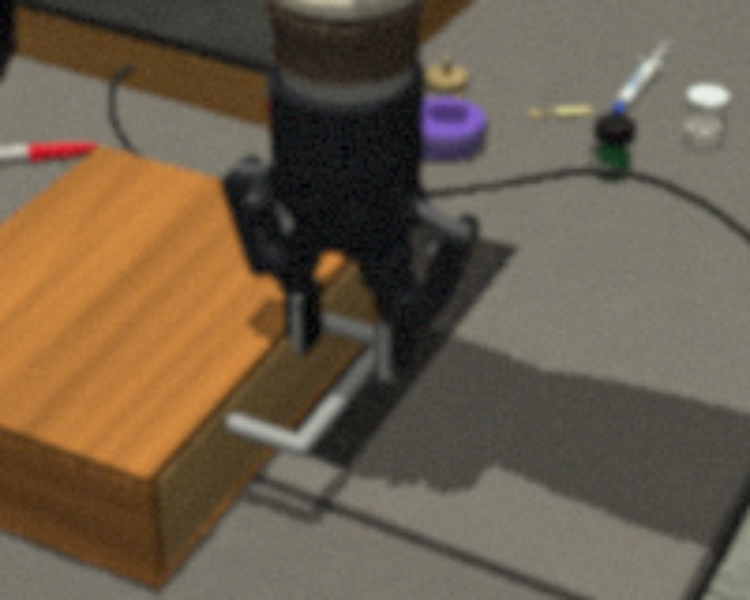

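Fingers straddle the bar. Descend and close.

```bash
python3 -m inch '[[0,0,0.3,0,0,0,0],[0,0,0.3,0,0,0,0],[0,0,0.3,0,0,0,0],[0,0,0.3,0,0,0,0],[0,0,0.3,0,0,0,0],[0,0,0.1,0,0,0,0],[0,0,0,0,0,0,0],[0,0,0,0,0,0,0]]'
python3 go.py .548 -.03 .043 1.6
python3 -m inch '[[0,0,0,0,0,0,1],[0,0,0,0,0,0,1],[0,0,0,0,0,0,1],[0,0,0,0,0,0,1],[0,0,0,0,0,0,1],[0,0,0,0,0,0,1],[0,0,0,0,0,0,1],[0,0,0,0,0,0,1]]'
python3 go.py .548 -.03 .043 1.6
```

```text
clock: 14.95
eef_pos: [0.5475, -0.0302, 0.0432]
tool_rot: [1.0, 0.014, 0.0, 0.0]
ft_force: [0.6, 0.7, -0.4]
grip_width: 0.0428
clk 14.95 pos [ 0.5475 -0.0302  0.0432] yaw 1.6 F [ 0.6  0.7 -0.4] w 0.0428 j [-0.06  0.49 -0.16  0.93 -0.    1.49]
shift in current axes [ 0.022 -0.006  0.006]  in target axes [ 0.022 -0.006  0.006]  turn [ 0.     -0.0001  0.0001]
clock: 15.75
eef_pos: [0.5481, -0.0302, 0.0437]
tool_rot: [1.0, 0.014, 0.001, 0.0]
ft_force: [1.7, -0.2, 5.6]
grip_width: 0.0079
clk 15.75 pos [ 0.5481 -0.0302  0.0437] yaw 1.6 F [ 1.7 -0.2  5.6] w 0.0079 j [-0.06  0.49 -0.16  0.93  0.    1.49]
shift in current axes [-0.003 -0.007  0.027]  in target axes [-0.002 -0.007  0.027]  turn [ 0.     -0.0005  0.0001]
```

```bash
python3 -m inch '[[-0.1,0,0,0,0,0,1],[-0.3,0,0,0,0,0,1],[-0.4,0,0,0,0,0,1],[-0.4,0,0,0,0,0,1],[-0.4,0,0,0,0,0,1],[-0.4,0,0,0,0,0,1],[-0.4,0,0,0,0,0,1],[0,0,0,0,0,0,1]]'
python3 go.py .428 -.033 .043 1.6
python3 -m inch '[[-0.4,0,0,0,0,0,1],[-0.4,0,0,0,0,0,1],[-0.4,0,0,0,0,0,1],[-0.4,0,0,0,0,0,1],[-0.4,0,0,0,0,0,1],[-0.2,0,0,0,0,0,1],[-0.1,0,0,0,0,0,1],[0,0,0,0,0,0,1]]'
python3 go.py .428 -.033 .043 1.6
```

```text
clock: 16.55
eef_pos: [0.4856, -0.0323, 0.0436]
tool_rot: [1.0, 0.014, -0.001, 0.0]
ft_force: [-1.6, -1.0, 8.8]
grip_width: 0.0079
clk 16.55 pos [ 0.4856 -0.0323  0.0436] yaw 1.6 F [-1.6 -1.   8.8] w 0.0079 j [-0.07  0.39 -0.33  0.86 -0.    1.48]
shift in current axes [-2.302 -0.035  0.026]  in target axes [-2.302 -0.035  0.023]  turn [0.0003 0.0004 0.    ]
clock: 17.35
eef_pos: [0.4307, -0.0341, 0.0436]
tool_rot: [1.0, 0.014, 0.001, 0.001]
ft_force: [2.9, -1.8, 4.8]
grip_width: 0.0079
clk 17.35 pos [ 0.4307 -0.0341  0.0436] yaw 1.6 F [ 2.9 -1.8  4.8] w 0.0079 j [-0.08  0.29 -0.47  0.81 -0.    1.46]
shift in current axes [-0.105 -0.047  0.025]  in target axes [-0.105 -0.047  0.025]  turn [ 0.0005 -0.0009 -0.    ]
```

```bash
python3 -m inch '[[-0.1,0,0,0,0,0,1],[-0.1,0,0,0,0,0,1],[-0.05,0,0,0,0,0,1],[-0.05,0,0,0,0,0,1],[0,0,0,0,0,0,1],[0,0,0,0,0,0,1],[0,0,0,0,0,0,1],[0,0,0,0,0,0,1]]'
python3 go.py .428 -.033 .043 1.6
```

```text
clock: 18.15
eef_pos: [0.4307, -0.0341, 0.0438]
tool_rot: [1.0, 0.014, 0.008, 0.0]
ft_force: [20.4, -1.5, -15.2]
grip_width: 0.0079
clk 18.15 pos [ 0.4307 -0.0341  0.0438] yaw 1.6 F [ 20.4  -1.5 -15.2] w 0.0079 j [-0.08  0.28 -0.48  0.79  0.    1.46]
shift in current axes [-0.107 -0.049  0.032]  in target axes [-0.107 -0.049  0.034]  turn [ 0.0004 -0.0049  0.0002]
```

```bash
python3 -m inch '[[0.28,0,0,0,0,0,1],[0,0,0,0,0,0,0],[0,0,0,0,0,0,0],[0,0,0,0,0,0,0],[0,0,-0.6,0,0,0,0],[0,0,-0.9,0,0,0,0],[0,0,-0.9,0,0,0,0],[0,0,-0.9,0,0,0,0]]'
python3 -m inch '[[0,0,-0.9,0,0,0,0],[0,0,-0.9,0,0,0,0],[0,-0.9,0,0,0,0,-0.6],[0,-0.9,0,0,0,0,-0.6],[0,-0.9,0,0,0,0,-0.6],[0,-0.9,0,0,0,0,-0.6],[0,-0.9,0,0,0,0,-0.6],[0,-0.9,0,0,0,0,-0.6]]'
python3 go.py .4535 .163 .13 1.6
python3 - <<'E'
from h import *
for n in("top","scene"):
    p,e=bot.camera(n); cv2.imwrite(f"pics/{n}9.png",p);np.savez(f"{n}9.npz",p=p,d=e)
E
```

```text
clock: 18.95
eef_pos: [0.4277, -0.0333, 0.1256]
tool_rot: [1.0, 0.014, -0.001, -0.0]
ft_force: [-0.2, 0.0, -0.2]
grip_width: 0.0423
clock: 19.75
eef_pos: [0.424, 0.1021, 0.1698]
tool_rot: [1.0, 0.014, -0.001, 0.0]
ft_force: [-0.5, -0.2, -0.5]
grip_width: 0.0683
clk 19.75 pos [0.424  0.1021 0.1698] yaw 1.6 F [-0.5 -0.2 -0.5] w 0.0683 j [ 0.24  0.16 -0.27  1.15  0.    1.78]
shift in current axes [ 1.251 -2.402  1.589]  in target axes [ 1.246 -2.402  1.592]  turn [0.0001 0.0008 0.0001]
```

View pics/top9.png

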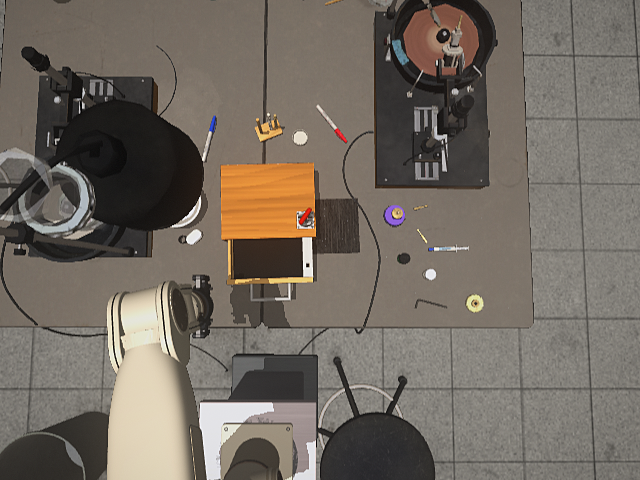

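View pics/scene9.png

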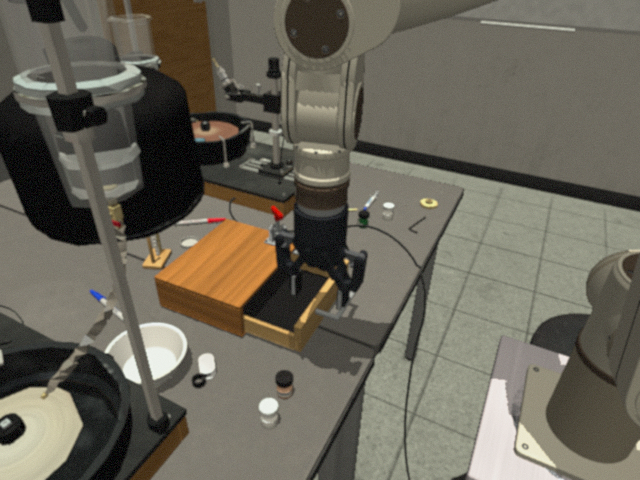

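```bash
python3 - <<'E'
from meas import *
for q,z in(((232,258),.046),((302,258),.070),((313,258),.07),((229,258),.046),((265,277),.071),((265,283),.071),((265,239),.082),((221,238),.082),((315,235),.082),((267,298),.065)): print(q,z,ray("top",*q,z).round(4))
E
python3 -m inch '[[0.4,-0.9,0,0,0,0,-0.6],[0.8,-0.9,0,0,0,0,-0.6],[0,-0.6,0.6,0,0,0,-0.6],[0,0,0.9,0,0,0,-0.6],[0,0,0,0,0,0,-0.6],[0,0,0,0,0,0,-0.6],[0,0,0,0,0,0,-0.6],[0,0,0,0,0,0,-0.6]]'
python3 go.py .455 .164 .010 1.6
python3 - <<'E'
from meas import *
p,e=bot.camera("scene"); cv2.imwrite("pics/s10.png",cv2.resize(p[280:440,180:380],(750,600)))
E
```

```text
(232, 258) 0.046 [0.5414 0.0697 0.046 ]
(302, 258) 0.07 [ 0.541  -0.1198  0.07  ]
(313, 258) 0.07 [ 0.5411 -0.149   0.07  ]
(229, 258) 0.046 [0.5414 0.0778 0.046 ]
(265, 277) 0.071 [ 0.4903 -0.0224  0.071 ]
(265, 283) 0.071 [ 0.4745 -0.0226  0.071 ]
(265, 239) 0.082 [ 0.59   -0.0221  0.082 ]
(221, 238) 0.082 [0.5921 0.0936 0.082 ]
(315, 235) 0.082 [ 0.6013 -0.1539  0.082 ]
(267, 298) 0.065 [ 0.435  -0.0279  0.065 ]
clock: 20.65
eef_pos: [0.4545, 0.162, 0.1342]
tool_rot: [1.0, 0.014, 0.001, -0.0]
ft_force: [-0.1, -0.0, 0.1]
grip_width: 0.0683
clk 20.65 pos [0.4545 0.162  0.1342] yaw 1.6 F [-0.1 -0.   0.1] w 0.0683 j [ 0.34  0.27 -0.22  1.08 -0.    1.89]
shift in current axes [ 0.014 -0.075  4.968]  in target axes [ 0.023 -0.078  4.968]  turn [-0.0002 -0.0006 -0.0001]
```

View pics/s10.png

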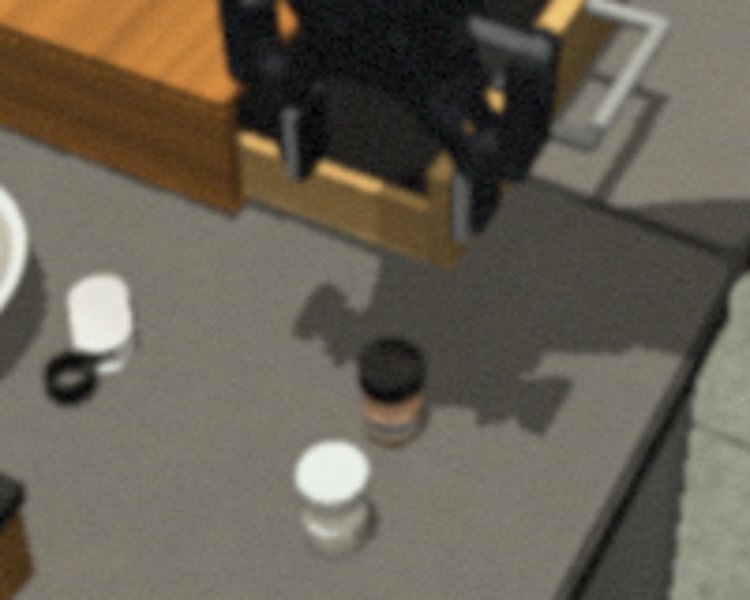

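```bash
python3 -m inch '[[0.02,-0.07,0.7,0,0,0,-0.6],[0,0,0.8,0,0,0,-0.6],[0,0,0.8,0,0,0,-0.6],[0,0,0.8,0,0,0,-0.6],[0,0,0.8,0,0,0,-0.6],[0,0,0.7,0,0,0,-0.6],[0,0,0.3,0,0,0,-0.6],[0,0,0.05,0,0,0,-0.6]]'
python3 go.py .455 .164 .010 1.6
python3 -m inch '[[0,0,0,0,0,0,1],[0,0,0,0,0,0,1],[0,0,0,0,0,0,1],[0,0,0,0,0,0,1],[0,0,0,0,0,0,1],[0,0,0,0,0,0,1],[0,0,0,0,0,0,1],[0,0,-0.4,0,0,0,1]]'
python3 go.py .455 .164 .010 1.6
```

```text
clock: 21.5
eef_pos: [0.4539, 0.1638, 0.0089]
tool_rot: [1.0, 0.014, -0.001, 0.0]
ft_force: [-0.4, 0.9, 0.1]
grip_width: 0.0682
clk 21.5 pos [0.4539 0.1638 0.0089] yaw 1.6 F [-0.4  0.9  0.1] w 0.0682 j [ 0.35  0.43 -0.37  0.77 -0.    1.89]
shift in current axes [ 0.045 -0.008 -0.043]  in target axes [ 0.045 -0.008 -0.043]  turn [0.0001 0.0004 0.0001]
clock: 22.3
eef_pos: [0.4536, 0.1638, 0.0192]
tool_rot: [1.0, 0.014, -0.001, 0.0]
ft_force: [-0.3, -0.0, -0.5]
grip_width: 0.0278
clk 22.3 pos [0.4536 0.1638 0.0192] yaw 1.6 F [-0.3 -0.  -0.5] w 0.0278 j [ 0.35  0.41 -0.36  0.8   0.    1.89]
shift in current axes [ 0.059 -0.007  0.366]  in target axes [ 0.058 -0.007  0.366]  turn [0.0002 0.0005 0.0001]
```

```bash
python3 -m inch '[[0,0,-0.8,0,0,0,1],[0,0,-0.9,0,0,0,1],[0,0,-0.9,0,0,0,1],[0,0,-0.7,0,0,0,1],[0.5,0.6,0,0,0,0,1],[0.5,0.7,0,0,0,0,1],[0.5,0.7,0,0,0,0,1],[0.5,0.7,0,0,0,0,1]]'
python3 go.py .54 .045 .03 1.6
python3 -m inch '[[0.5,0.7,0,0,0,0,1],[0.5,0.7,0,0,0,0,1],[0.5,0.6,0,0,0,0,1],[0,0,0,0,0,0,1],[0,0,0,0,0,0,1],[0,0,0,0,0,0,1],[0,0,0,0,0,0,1],[0,0,0,0,0,0,1]]'
python3 go.py .54 .045 .03 1.6
```

```text
clock: 23.1
eef_pos: [0.5065, 0.0974, 0.1025]
tool_rot: [1.0, 0.014, 0.0, -0.0]
ft_force: [-0.1, 0.6, -0.4]
grip_width: 0.028
clk 23.1 pos [0.5065 0.0974 0.1025] yaw 1.6 F [-0.1  0.6 -0.4] w 0.028 j [ 0.19  0.36 -0.18  1.03  0.    1.73]
shift in current axes [1.277 2.135 2.901]  in target axes [1.28  2.134 2.9  ]  turn [-0.     -0.0001  0.0002]
clock: 23.9
eef_pos: [0.5446, 0.0497, 0.1019]
tool_rot: [1.0, 0.015, -0.0, -0.0]
ft_force: [-0.4, 0.6, -0.4]
grip_width: 0.0281
clk 23.9 pos [0.5446 0.0497 0.1019] yaw 1.7 F [-0.4  0.6 -0.4] w 0.0281 j [ 0.09  0.42 -0.09  1.06  0.    1.63]
shift in current axes [-0.19   0.182  2.877]  in target axes [-0.19   0.182  2.877]  turn [-0.      0.0001  0.0005]
```

```bash
python3 -m inch '[[-0.19,0.18,0,0,0,0,1],[0,0,0.6,0,0,0,1],[0,0,0.7,0,0,0,1],[0,0,0.7,0,0,0,1],[0,0,0.6,0,0,0,1],[0,0,0.3,0,0,0,1],[0,0,0.05,0,0,0,1],[0,0,0.05,0,0,0,1]]'
python3 go.py .54 .045 .025 1.6
python3 -m inch '[[0,0,0.03,0,0,0,1],[0,0,0.03,0,0,0,1],[0,0,0,0,0,0,1],[0,0,0,0,0,0,1],[0,0,0,0,0,0,1],[0,0,0,0,0,0,1],[0,0,0,0,0,0,1],[0,0,0,0,0,0,1]]'
python3 go.py .54 .045 .025 1.6
```

```text
clock: 24.7
eef_pos: [0.5407, 0.0444, 0.0272]
tool_rot: [1.0, 0.014, 0.0, -0.0]
ft_force: [-0.3, 0.1, -0.3]
grip_width: 0.0279
clk 24.7 pos [0.5407 0.0444 0.0272] yaw 1.6 F [-0.3  0.1 -0.3] w 0.0279 j [ 0.08  0.5  -0.19  0.88 -0.    1.62]
shift in current axes [-0.027 -0.023  0.088]  in target axes [-0.026 -0.023  0.088]  turn [ 0.     -0.0002  0.0001]
clock: 25.5
eef_pos: [0.5413, 0.0445, 0.0266]
tool_rot: [1.0, 0.014, 0.001, -0.0]
ft_force: [-1.1, -0.5, 5.9]
grip_width: 0.0279
clk 25.5 pos [0.5413 0.0445 0.0266] yaw 1.6 F [-1.1 -0.5  5.9] w 0.0279 j [ 0.08  0.5  -0.19  0.88 -0.    1.62]
shift in current axes [-0.052 -0.021  0.063]  in target axes [-0.051 -0.021  0.063]  turn [-0.     -0.0007  0.0001]
```

```bash
python3 -m inch '[[0,0,0,0,0,0,0.1],[0,0,0,0,0,0,0.1],[0,0,0,0,0,0,0.1],[0,0,-0.3,0,0,0,0.1],[0,0,-0.8,0,0,0,0.1],[0,0,-0.9,0,0,0,0.1],[0,0,-0.9,0,0,0,0.1],[0,0,-0.9,0,0,0,0.1]]'
python3 -m inch '[[-0.4,-0.9,-0.4,0,0,0,-0.6],[-0.4,-0.9,0,0,0,0,-0.6],[-0.4,-0.9,0,0,0,0,-0.6],[-0.4,-0.9,0,0,0,0,-0.6],[-0.5,-0.9,0,0,0,0,-0.6],[-0.5,-0.9,0,0,0,0,-0.6],[-0.5,-0.9,0,0,0,0,-0.6],[-0.5,-0.9,0,0,0,0,-0.6]]'
python3 - <<'E'
from meas import *
p,e=bot.camera("scene"); cv2.imwrite("pics/s11.png",p)
q,d=bot.camera("top"); cv2.imwrite("pics/p11.png",cv2.resize(q[200:320,150:310],(800,600)))
E
python3 go.py .449 .2225 .009 1.6
```

```text
clock: 26.3
eef_pos: [0.5411, 0.0445, 0.1218]
tool_rot: [1.0, 0.014, 0.001, -0.0]
ft_force: [0.8, 0.1, 0.0]
grip_width: 0.0385
clock: 27.1
eef_pos: [0.4455, 0.223, 0.1311]
tool_rot: [1.0, 0.014, 0.001, -0.0]
ft_force: [0.7, 0.3, 0.8]
grip_width: 0.0682
clk 27.2 pos [0.4447 0.2242 0.131 ] yaw 1.9 F [ 0.6 -0.4 -0.8] w 0.0685 j [ 0.47  0.3  -0.18  1.08  0.    2.  ]
shift in current axes [0.164 0.081 4.88 ]  in target axes [0.17  0.074 4.88 ]  turn [-0.0005 -0.0004  0.0014]
```

View pics/s11.png

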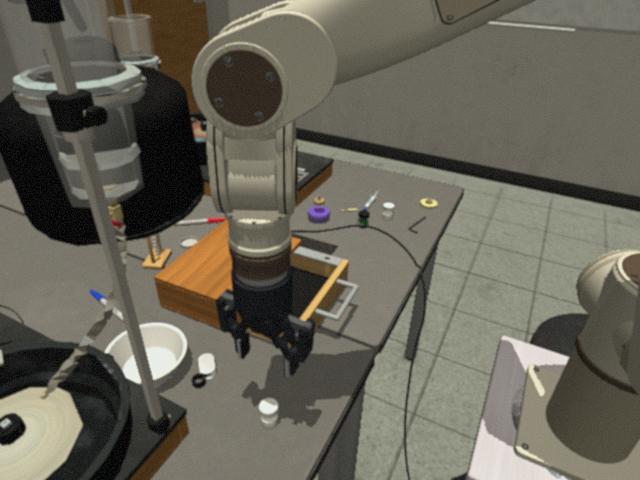

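View pics/p11.png

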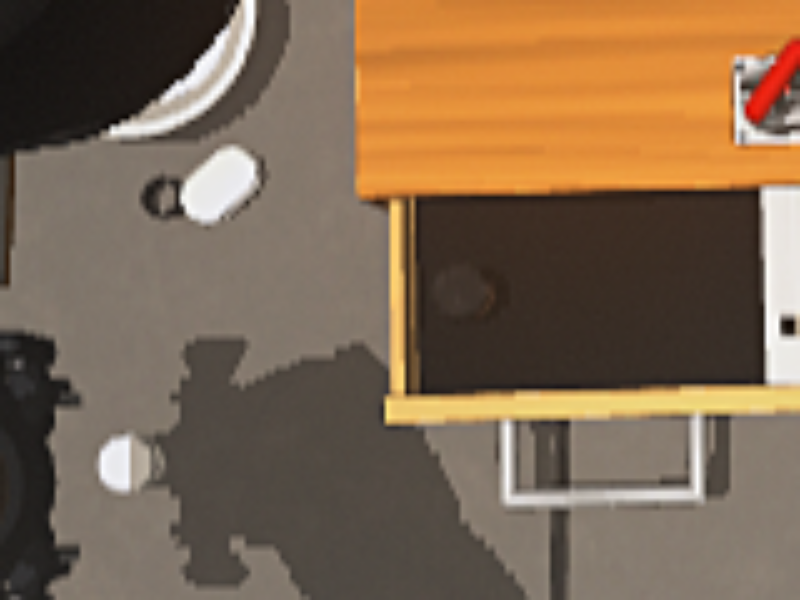

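```bash
python3 -m inch '[[0.17,0.08,0.7,0,0,0.001,-0.6],[0,0,0.8,0,0,0,-0.6],[0,0,0.8,0,0,0,-0.6],[0,0,0.8,0,0,0,-0.6],[0,0,0.7,0,0,0,-0.6],[0,0,0.7,0,0,0,-0.6],[0,0,0.3,0,0,0,-0.6],[0,0,0.05,0,0,0,-0.6]]'
python3 go.py .449 .2225 .009 1.6
python3 -m inch '[[0,0,0,0,0,0,1],[0,0,0,0,0,0,1],[0,0,0,0,0,0,1],[0,0,0,0,0,0,1],[0,0,0,0,0,0,1],[0,0,0,0,0,0,1],[0,0,0,0,0,0,1],[0,0,-0.4,0,0,0,1]]'
python3 -m inch '[[0,0,-0.8,0,0,0,1],[0,0,-0.9,0,0,0,1],[0,0,-0.9,0,0,0,1],[0,0,-0.8,0,0,0,1],[0.5,0.8,0,0,0,0,1],[0.5,0.9,0,0,0,0,1],[0.5,0.9,0,0,0,0,1],[0.5,0.9,0,0,0,0,1]]'
python3 go.py .54 0 .026 1.6
```

```text
clock: 28.0
eef_pos: [0.4496, 0.2193, 0.0084]
tool_rot: [1.0, 0.012, -0.001, 0.0]
ft_force: [0.1, -0.1, 0.7]
grip_width: 0.0682
clk 28.0 pos [0.4496 0.2193 0.0084] yaw 1.4 F [ 0.1 -0.1  0.7] w 0.0682 j [ 0.45  0.46 -0.33  0.79 -0.    2.  ]
shift in current axes [-0.021 -0.128 -0.023]  in target axes [-0.02  -0.129 -0.023]  turn [ 0.0002  0.0003 -0.0011]
clock: 28.8
eef_pos: [0.4488, 0.2195, 0.0187]
tool_rot: [1.0, 0.013, -0.001, 0.0]
ft_force: [-1.1, -0.5, -0.8]
grip_width: 0.0277
clock: 29.6
eef_pos: [0.5021, 0.133, 0.1046]
tool_rot: [1.0, 0.013, 0.0, -0.0]
ft_force: [1.0, -0.6, -0.4]
grip_width: 0.0281
clk 29.6 pos [0.5021 0.133  0.1046] yaw 1.5 F [ 1.  -0.6 -0.4] w 0.0281 j [ 0.26  0.37 -0.16  1.04  0.    1.8 ]
shift in current axes [1.38  5.357 3.145]  in target axes [1.368 5.36  3.146]  turn [-0.     -0.     -0.0007]
```

```bash
python3 -m inch '[[0.2,0.9,0,0,0,0,1],[0.2,0.9,0,0,0,0,1],[0.2,0.9,0,0,0,0,1],[0.2,0.9,0,0,0,0,1],[0.2,0.9,0,0,0,0,1],[0.1,0.6,0,0,0,0,1],[0,0,0,0,0,0,1],[0,0,0,0,0,0,1]]'
python3 go.py .54 0 .027 1.6
```

```text
clock: 30.4
eef_pos: [0.5323, 0.0072, 0.1041]
tool_rot: [1.0, 0.012, -0.0, -0.0]
ft_force: [-0.3, -0.0, -1.1]
grip_width: 0.0281
clk 30.4 pos [0.5323 0.0072 0.1041] yaw 1.4 F [-0.3 -0.  -1.1] w 0.0281 j [ 0.01  0.39 -0.13  1.05  0.    1.56]
shift in current axes [0.302 0.296 3.084]  in target axes [0.3   0.295 3.085]  turn [-0.0002  0.0001 -0.001 ]
```

```bash
python3 -m inch '[[0.3,0.3,0,0,0,0,1],[0,0,0.6,0,0,0,1],[0,0,0.8,0,0,0,1],[0,0,0.8,0,0,0,1],[0,0,0.6,0,0,0,1],[0,0,0.2,0,0,0,1],[0,0,0.05,0,0,0,1],[0,0,0.05,0,0,0,1]]'
python3 go.py .54 0 .025 1.6
python3 -m inch '[[0,0,0.03,0,0,0,1],[0,0,0.03,0,0,0,1],[0,0,0,0,0,0,1],[0,0,0,0,0,0,1],[0,0,0,0,0,0,1],[0,0,0,0,0,0,1],[0,0,0,0,0,0,1],[0,0,0,0,0,0,1]]'
python3 go.py .54 0 .025 1.6
```

```text
clock: 31.2
eef_pos: [0.541, -0.0001, 0.0272]
tool_rot: [1.0, 0.013, 0.001, 0.0]
ft_force: [0.4, -0.0, -0.5]
grip_width: 0.0281
clk 31.2 pos [ 5.41e-01 -1.00e-04  2.72e-02] yaw 1.5 F [ 0.4 -0.  -0.5] w 0.0281 j [-0.    0.49 -0.2   0.88  0.    1.54]
shift in current axes [-0.042 -0.005  0.086]  in target axes [-0.042 -0.005  0.086]  turn [ 0.     -0.0004 -0.0007]
clock: 32.0
eef_pos: [0.5412, -0.0003, 0.0263]
tool_rot: [1.0, 0.013, 0.001, -0.0]
ft_force: [-0.9, 1.0, 5.6]
grip_width: 0.0278
clk 32.0 pos [ 5.412e-01 -3.000e-04  2.630e-02] yaw 1.4 F [-0.9  1.   5.6] w 0.0278 j [-0.    0.49 -0.2   0.88  0.    1.54]
shift in current axes [-0.046 -0.012  0.05 ]  in target axes [-0.046 -0.012  0.05 ]  turn [-0.0001 -0.0007 -0.0009]
```

```bash
python3 -m inch '[[0,0,0,0,0,0,0.1],[0,0,0,0,0,0,0.1],[0,0,0,0,0,0,0.1],[0,0,-0.3,0,0,0,0.1],[0,0,-0.8,0,0,0,0.1],[0,0,-0.9,0,0,0,0.1],[0,0,-0.9,0,0,0,0.1],[0,0,-0.9,0,0,0,0.1]]'
python3 -m inch '[[0,0,-0.9,0,0,0,0.1],[0,0.3,-0.9,0,0,0,0.1],[0,0.9,0,0,0,0,0.1],[0,0.9,0,0,0,0,0.1],[0,0.9,0,0,0,0,0.1],[0,0.9,0,0,0,0,0.1],[0,0.9,0,0,0,0,0.1],[0,0.9,0,0,0,0,0.1]]'
python3 -m inch '[[0,0.9,0,0,0,0,-0.6],[0,0.9,0,0,0,0,-0.6],[0,0.9,0,0,0,0,-0.6],[0,0.9,0,0,0,0,-0.6],[0,0.9,0,0,0,0,-0.6],[0,0.9,0,0,0,0,-0.6],[0,0.9,0,0,0,0,-0.6],[0,0.9,0,0,0,0,-0.6]]'
python3 - <<'E'
from meas import *
p,e=bot.camera("scene"); cv2.imwrite("pics/s12.png",p)
q,d=bot.camera("top"); cv2.imwrite("pics/p12.png",q); np.savez("t12.npz",p=q,d=d)
E
python3 go.py .544 -.394 .10 1.6
```

```text
clock: 32.8
eef_pos: [0.5406, -0.0004, 0.1214]
tool_rot: [1.0, 0.013, 0.001, 0.0]
ft_force: [0.0, -0.3, -0.1]
grip_width: 0.0383
clock: 33.6
eef_pos: [0.5442, -0.1439, 0.1656]
tool_rot: [1.0, 0.013, 0.001, 0.0]
ft_force: [1.0, 0.2, -0.0]
grip_width: 0.0386
clock: 34.4
eef_pos: [0.5486, -0.3239, 0.1655]
tool_rot: [1.0, 0.013, 0.0, 0.0]
ft_force: [0.5, -1.0, 1.8]
grip_width: 0.0683
clk 34.5 pos [ 0.5483 -0.3258  0.1652] yaw 1.2 F [-0.5  0.6 -0.8] w 0.0684 j [-0.54  0.55  0.29  1.31 -0.    1.01]
shift in current axes [-0.236  2.721  2.61 ]  in target axes [-0.25   2.724  2.606]  turn [ 0.0005 -0.0003 -0.002 ]
```

View pics/s12.png

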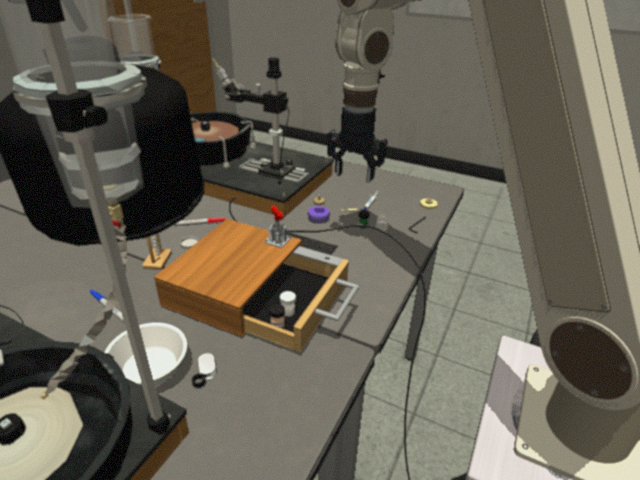

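View pics/p12.png

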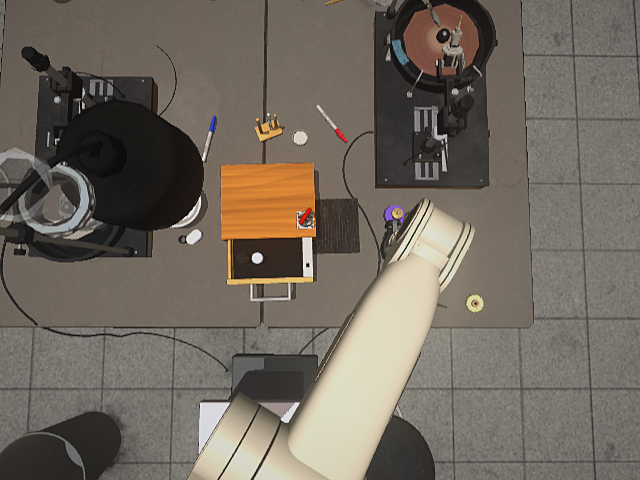

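Run:
```python
from meas import *
p=cv2.imread("pics/s12.png"); cv2.imwrite("pics/s12b.png",cv2.resize(p[160:250,300:450],(800,480),interpolation=cv2.INTER_CUBIC))
```

```text
(no output)
```

View pics/s12b.png

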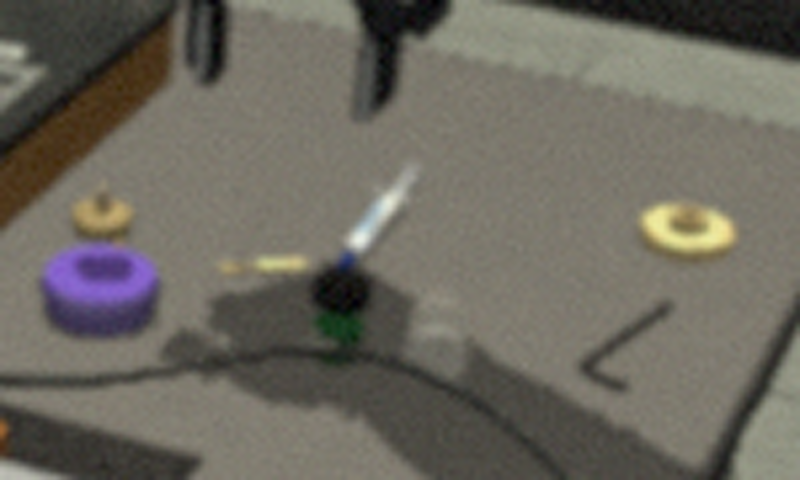

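Run:
```python
from meas import *
p,d=bot.camera("scene"); P=cloud("scene",d)
m=(P[...,2]>.015)&(P[...,2]<.06)&(P[...,0]>.35)&(P[...,0]<.6)&(P[...,1]>-.6)&(P[...,1]<-.33)
k,l,st,c=cv2.connectedComponentsWithStats(m.astype(np.uint8))
for i in range(1,k):
    if st[i,4]>15: Q=P[l==i]; print(c[i],st[i,4],np.percentile(Q,[3,50,97],axis=0).round(3).tolist()); T=Q[Q[:,2]>Q[:,2].max()-.006]; print(T.mean(0),len(T))
print(ray("scene",382,217,.042),ray("scene",363.6,214.1,.042))
```

```text
[363.19858156 216.56028369] 141 [[0.533, -0.408, 0.016], [0.545, -0.392, 0.037], [0.56, -0.382, 0.045]]
[ 0.54514526 -0.39528689  0.04276576] 60
[381.68376068 221.4957265 ] 117 [[0.482, -0.431, 0.016], [0.499, -0.403, 0.024], [0.514, -0.39, 0.03]]
[ 0.49888751 -0.40963518  0.027864  ] 53
[ 0.49654596 -0.3995797   0.042     ] [ 0.5440431  -0.39013479  0.042     ]
```

```bash
python3 -m inch '[[0,-0.9,0,0,0,0,-0.6],[0,-0.9,0,0,0,0,-0.6],[0,-0.9,0,0,0,0,-0.6],[0,-0.9,0,0,0,0,-0.6],[0,-0.9,0,0,0,0,-0.6],[0,-0.9,0,0,0,0,-0.6],[0,0,0,0,0,0,-0.1],[0,0,0,0,0,0,-0.1]]'
python3 - <<'E'
from meas import *
p,d=bot.camera("top"); P=cloud("top",d); cv2.imwrite("pics/p13.png",cv2.resize(p[220:320,340:500],(800,500),interpolation=cv2.INTER_CUBIC))
np.savez("t13.npz",p=p,d=d)
E
```

```text
clock: 35.35
eef_pos: [0.5451, -0.1868, 0.1655]
tool_rot: [1.0, 0.014, 0.0, 0.0]
ft_force: [0.1, 0.7, 0.4]
grip_width: 0.0468
```

View pics/p13.png

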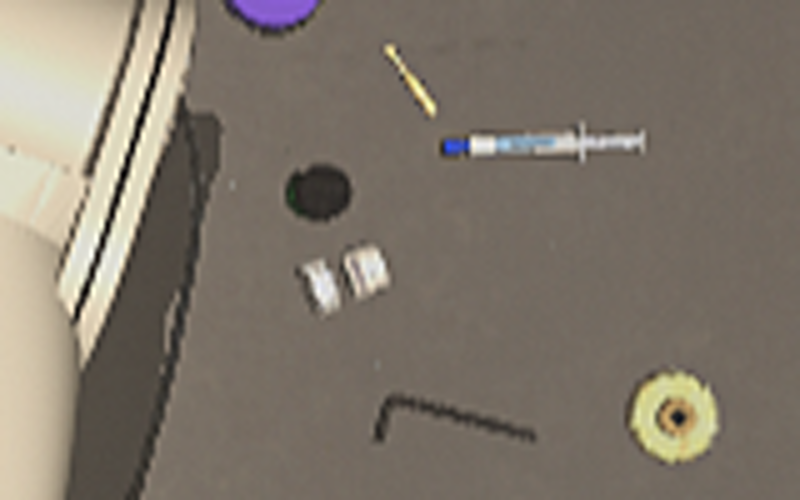

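```bash
python3 - <<'E'
from meas import *
z=np.load("t13.npz");p=z["p"];P=cloud("top",z["d"])
print("tip",ray("top",428.4,249.4,.006),"green",ray("top",404.4,258.6,.042))
hsv=cv2.cvtColor(p,cv2.COLOR_BGR2HSV).astype(int)
m=np.zeros((480,640),bool); m[265:287,396:422]=True
m&=(P[...,2]>.012)|((hsv[...,2]>150)&m)
m=m.astype(np.uint8); cs,_=cv2.findContours(m,0,2); c=max(cs,key=cv2.contourArea); r=cv2.minAreaRect(c); print(r,m.sum())
b=cv2.boxPoints(r); w=np.array([ray("top",*q,.02) for q in b]); print(w.round(3), w.mean(0))
e=[w[1]-w[0],w[2]-w[1]]
for q in e: print(np.linalg.norm(q),np.degrees(np.arctan2(q[1],q[0])))
E
python3 go.py .5435 -.393 .10 91.6
```

```text
tip [ 0.57017478 -0.47493326  0.006     ] green [ 0.54205149 -0.39882499  0.042     ]
((412.7930603027344, 273.98272705078125), (9.47046184539795, 7.427813529968262), 68.19859313964844) 133
[[ 0.509 -0.412  0.02 ]
 [ 0.517 -0.431  0.02 ]
 [ 0.492 -0.441  0.02 ]
 [ 0.485 -0.421  0.02 ]] [ 0.50066693 -0.42633776  0.02      ]
0.02080121007436009 -68.22971515865574
0.02602675727333338 -158.89992971862839
clk 35.4 pos [ 0.5452 -0.1875  0.1654] yaw 1.5 F [ 1.6  0.1 -0.6] w 0.0471 j [-0.33  0.43  0.09  1.24 -0.    1.21]
shift in current axes [-0.284  8.214  2.622]  in target axes [-8.215 -0.297  2.618]  turn [ 3.000e-04 -0.000e+00 -5.006e-01]
```

```bash
python3 -m inch '[[0,0,0,0,0,0.047,-0.1],[0,0,0,0,0,0.047,-0.1],[0,0,0,0,0,0.047,-0.1],[0,0,0,0,0,0.047,-0.1],[0,0,0,0,0,0.047,-0.1],[0,0,0,0,0,0.047,-0.1],[0,0,0,0,0,0.047,-0.1],[0,0,0,0,0,0.047,-0.1]]'
python3 go.py .543 -.395 .10 -66.2
python3 -c "
from h import *
print(ray('top',409.4,275.6,.018))"
```

```text
clock: 36.2
eef_pos: [0.545, -0.1888, 0.165]
tool_rot: [0.835, -0.55, 0.0, 0.0]
ft_force: [-0.3, 0.0, -0.0]
grip_width: 0.047
clk 36.2 pos [ 0.545  -0.1888  0.165 ] yaw -66.7 F [-0.3  0.  -0. ] w 0.047 j [-0.33  0.43  0.09  1.24 -0.    2.4 ]
shift in current axes [7.541 3.338 2.603]  in target axes [7.514 3.4   2.601]  turn [-0.     -0.0001 -0.0026]
[ 0.4961792  -0.41729036  0.018     ]
```

```bash
python3 -m inch '[[0.9,0.4,0,0,0,0,-0.1],[0.9,0.4,0,0,0,0,-0.1],[0.9,0.4,0,0,0,0,-0.1],[0.9,0.4,0,0,0,0,-0.1],[0.9,0.4,0,0,0,0,-0.1],[0.9,0.4,0,0,0,0,-0.1],[0.9,0.4,0,0,0,0,-0.1],[0.9,0.4,0,0,0,0,-0.1]]'
python3 -m inch '[[0.2,0.1,0.6,0,0,0,-0.1],[0,0,0.8,0,0,0,-0.1],[0,0,0.8,0,0,0,-0.1],[0,0,0.4,0,0,0,-0.1],[0,0,0,0,0,0,-0.1],[0,0,0,0,0,0,-0.1],[0,0,0,0,0,0,-0.1],[0,0,0,0,0,0,-0.1]]'
python3 go.py .543 -.395 .009 -66.2
python3 - <<'E'
from meas import *
p,d=bot.camera("scene"); cv2.imwrite("pics/s14.png",cv2.resize(p[160:250,300:450],(800,480),interpolation=cv2.INTER_CUBIC))
E
```

```text
clock: 37.0
eef_pos: [0.5437, -0.3869, 0.1649]
tool_rot: [0.837, -0.547, 0.0, 0.0]
ft_force: [0.5, -0.1, 0.5]
grip_width: 0.0474
clock: 37.8
eef_pos: [0.5448, -0.3907, 0.1015]
tool_rot: [0.838, -0.546, 0.001, 0.0]
ft_force: [-0.6, 0.5, -0.7]
grip_width: 0.047
clk 37.8 pos [ 0.5448 -0.3907  0.1015] yaw -66.2 F [-0.6  0.5 -0.7] w 0.047 j [-0.62  0.65  0.3   1.22  0.    2.1 ]
shift in current axes [0.119 0.139 3.7  ]  in target axes [0.127 0.134 3.7  ]  turn [-0.0004 -0.0007 -0.0002]
```

View pics/s14.png

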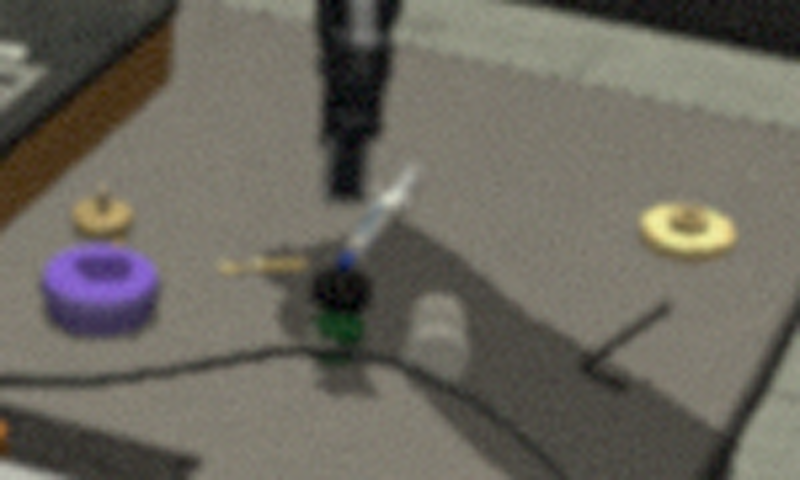

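```bash
python3 -m inch '[[0.12,0.13,0.4,0,0,0,-0.1],[0,0,0.5,0,0,0,-0.1],[0,0,0.6,0,0,0,-0.1],[0,0,0.6,0,0,0,-0.1],[0,0,0.6,0,0,0,-0.1],[0,0,0.6,0,0,0,-0.1],[0,0,0.3,0,0,0,-0.1],[0,0,0.1,0,0,0,-0.1]]'
python3 go.py .543 -.395 .009 -66.2
python3 -m inch '[[0,0,0,0,0,0,1],[0,0,0,0,0,0,1],[0,0,0,0,0,0,1],[0,0,0,0,0,0,1],[0,0,0,0,0,0,1],[0,0,0,0,0,0,1],[0,0,0,0,0,0,1],[0,0,-0.4,0,0,0,1]]'
python3 go.py .543 -.395 .009 -66.2
```

```text
clock: 38.65
eef_pos: [0.5413, -0.3938, 0.0056]
tool_rot: [0.838, -0.546, -0.002, -0.0]
ft_force: [-0.6, -1.1, -0.5]
grip_width: 0.0469
clk 38.65 pos [ 0.5413 -0.3938  0.0056] yaw -66.2 F [-0.6 -1.1 -0.5] w 0.0469 j [-0.63  0.74  0.19  1.03 -0.    2.1 ]
shift in current axes [ 0.073 -0.044 -0.136]  in target axes [ 0.074 -0.044 -0.136]  turn [ 0.0005  0.0008 -0.0002]
clock: 39.45
eef_pos: [0.5411, -0.3935, 0.0162]
tool_rot: [0.838, -0.546, -0.002, -0.0]
ft_force: [0.2, -0.4, -0.2]
grip_width: 0.0283
clk 39.45 pos [ 0.5411 -0.3935  0.0162] yaw -66.2 F [ 0.2 -0.4 -0.2] w 0.0283 j [-0.63  0.73  0.2   1.05  0.    2.1 ]
shift in current axes [ 0.085 -0.047  0.289]  in target axes [ 0.084 -0.047  0.289]  turn [ 0.0006  0.001  -0.0002]
```

```bash
python3 -m inch '[[0,0,-0.7,0,0,0,1],[0,0,-0.8,0,0,-0.047,1],[0,0,-0.8,0,0,-0.047,1],[0,0,-0.8,0,0,-0.047,1],[0,0,-0.8,0,0,-0.047,1],[0,0,-0.8,0,0,-0.047,1],[0,0,-0.8,0,0,-0.047,1],[0,0,-0.6,0,0,-0.047,1]]'
python3 go.py .538 -.046 .17 1.6
```

```text
clock: 40.25
eef_pos: [0.5427, -0.3947, 0.1726]
tool_rot: [0.998, -0.058, 0.001, 0.001]
ft_force: [-0.0, -0.0, -0.1]
grip_width: 0.0285
clk 40.25 pos [ 0.5427 -0.3947  0.1726] yaw -6.7 F [-0.  -0.  -0.1] w 0.0285 j [-0.63  0.61  0.42  1.38  0.    1.06]
shift in current axes [ -1.805 -13.831   0.085]  in target axes [  0.203 -13.947   0.106]  turn [ 0.0004 -0.0007 -0.0459]
```

```bash
python3 -m inch '[[0,0,0,0,0,-0.0459,1],[0,-0.9,0,0,0,0,1],[0,-0.9,0,0,0,0,1],[0,-0.9,0,0,0,0,1],[0,-0.9,0,0,0,0,1],[0,-0.9,0,0,0,0,1],[0,-0.9,0,0,0,0,1],[0,-0.9,0,0,0,0,1]]'
python3 -m inch '[[0,-0.9,0,0,0,0,1],[0,-0.9,0,0,0,0,1],[0,-0.9,0,0,0,0,1],[0,-0.9,0,0,0,0,1],[0,-0.9,0,0,0,0,1],[0,-0.9,0,0,0,0,1],[0,-0.9,0,0,0,0,1],[0,-0.9,0,0,0,0,1]]'
python3 go.py .539 -.046 .1 1.6
```

```text
clock: 41.05
eef_pos: [0.5388, -0.2361, 0.171]
tool_rot: [1.0, 0.011, 0.0, 0.0]
ft_force: [0.5, 0.3, 0.1]
grip_width: 0.0283
clock: 41.85
eef_pos: [0.5349, -0.0561, 0.171]
tool_rot: [1.0, 0.011, 0.001, 0.0]
ft_force: [0.2, -0.2, 0.4]
grip_width: 0.0285
clk 41.85 pos [ 0.5349 -0.0561  0.171 ] yaw 1.2 F [ 0.2 -0.2  0.4] w 0.0285 j [-0.1   0.35 -0.01  1.21  0.    1.44]
shift in current axes [ 0.168 -0.4    2.84 ]  in target axes [ 0.173 -0.399  2.84 ]  turn [ 0.     -0.0004 -0.002 ]
```

```bash
python3 -m inch '[[0.17,-0.25,0,0,0,0,1],[0,0,0.6,0,0,0,1],[0,0,0.8,0,0,0,1],[0,0,0.8,0,0,0,1],[0,0,0.6,0,0,0,1],[0,0,0,0,0,0,1],[0,0,0,0,0,0,1],[0,0,0,0,0,0,1]]'
python3 go.py .540 -.046 .024 1.6
```

```text
clock: 42.65
eef_pos: [0.5401, -0.051, 0.1013]
tool_rot: [1.0, 0.011, 0.001, 0.0]
ft_force: [0.0, -0.5, -0.2]
grip_width: 0.0285
clk 42.65 pos [ 0.5401 -0.051   0.1013] yaw 1.2 F [ 0.  -0.5 -0.2] w 0.0285 j [-0.09  0.41 -0.11  1.05 -0.    1.46]
shift in current axes [-0.005 -0.202  3.093]  in target axes [ 3.000e-03 -2.010e-01  3.093e+00]  turn [ 0.0001 -0.0007 -0.0021]
```

```bash
python3 -m inch '[[0,-0.15,0.5,0,0,0,1],[0,0,0.7,0,0,0,1],[0,0,0.7,0,0,0,1],[0,0,0.6,0,0,0,1],[0,0,0.4,0,0,0,1],[0,0,0.05,0,0,0,1],[0,0,0.05,0,0,0,1],[0,0,0,0,0,0,1]]'
python3 go.py .540 -.046 .023 1.6
python3 -m inch '[[0,0,0.03,0,0,0,1],[0,0,0.03,0,0,0,1],[0,0,0.03,0,0,0,1],[0,0,0,0,0,0,1],[0,0,0,0,0,0,1],[0,0,0,0,0,0,1],[0,0,0,0,0,0,1],[0,0,0,0,0,0,1]]'
python3 go.py .540 -.046 .023 1.6
```

```text
clock: 43.45
eef_pos: [0.5395, -0.0469, 0.0256]
tool_rot: [1.0, 0.011, 0.001, 0.0]
ft_force: [0.4, -0.2, -0.8]
grip_width: 0.0283
clk 43.45 pos [ 0.5395 -0.0469  0.0256] yaw 1.2 F [ 0.4 -0.2 -0.8] w 0.0283 j [-0.09  0.5  -0.2   0.88  0.    1.46]
shift in current axes [ 0.019 -0.036  0.105]  in target axes [ 0.019 -0.035  0.105]  turn [ 0.     -0.0004 -0.002 ]
clock: 44.25
eef_pos: [0.5395, -0.047, 0.0236]
tool_rot: [1.0, 0.011, 0.001, 0.0]
ft_force: [-0.4, 0.3, 6.5]
grip_width: 0.0283
clk 44.25 pos [ 0.5395 -0.047   0.0236] yaw 1.2 F [-0.4  0.3  6.5] w 0.0283 j [-0.09  0.5  -0.2   0.87 -0.    1.46]
shift in current axes [ 0.02  -0.038  0.025]  in target axes [ 0.021 -0.038  0.025]  turn [ 0.0001 -0.0005 -0.002 ]
```

```bash
python3 -m inch '[[0,0,0,0,0,0,0.1],[0,0,0,0,0,0,0.1],[0,0,0,0,0,0,0.1],[0,0,-0.3,0,0,0,0.1],[0,0,-0.8,0,0,0,0.1],[0,0,-0.9,0,0,0,0.1],[0,0,-0.9,0,0,0,0.1],[0,0,-0.9,0,0,0,0.1]]'
python3 -m inch '[[0,0,-0.9,0,0,0,0.1],[-0.4,0.3,-0.9,0,0,0,0.1],[-0.3,0.9,0,0,0,0,0.1],[-0.3,0.9,0,0,0,0,0.1],[-0.3,0.9,0,0,0,0,0.1],[-0.3,0.9,0,0,0,0,0.1],[0,0.9,0,0,0,0,0.1],[0,0,0,0,0,0,0]]'
python3 - <<'E'
from meas import *
p,d=bot.camera("top"); P=cloud("top",d); cv2.imwrite("pics/p15.png",cv2.resize(p[220:320,340:500],(800,500),interpolation=cv2.INTER_CUBIC))
cv2.imwrite("pics/p15f.png",cv2.resize(p[180:320,200:360],(685,600)))
E
python3 go.py .497 -.415 .17 22
```

```text
clock: 45.05
eef_pos: [0.5388, -0.0469, 0.119]
tool_rot: [1.0, 0.011, -0.0, 0.0]
ft_force: [1.8, -0.2, -0.2]
grip_width: 0.0384
clock: 45.85
eef_pos: [0.5014, -0.17, 0.1633]
tool_rot: [1.0, 0.009, 0.0, 0.0]
ft_force: [0.3, 0.1, -0.4]
grip_width: 0.0427
clk 45.9 pos [ 0.5014 -0.1687  0.1631] yaw 1.1 F [-0.5  0.2 -0.1] w 0.0426 j [-0.32  0.34 -0.05  1.19  0.    1.23]
shift in current axes [-0.366  9.847 -0.277]  in target axes [-3.854  9.069 -0.275]  turn [-0.000e+00 -1.000e-04 -1.161e-01]
```

View pics/p15.png

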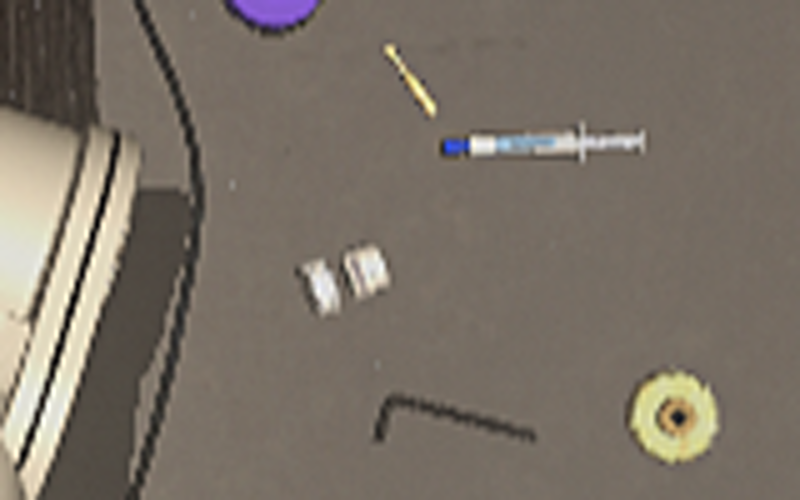

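View pics/p15f.png

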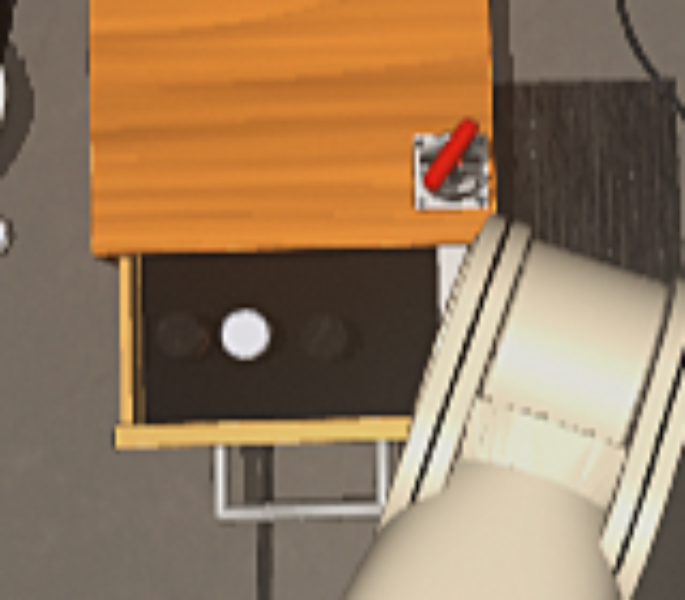

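```bash
python3 -m inch '[[0,0,0,0,0,-0.04,-0.1],[0,0,0,0,0,-0.04,-0.1],[0,0,0,0,0,-0.036,-0.1],[-0.38,0.9,0,0,0,0,-0.1],[-0.38,0.9,0,0,0,0,-0.1],[-0.38,0.9,0,0,0,0,-0.1],[-0.38,0.9,0,0,0,0,-0.1],[-0.38,0.9,0,0,0,0,-0.1]]'
python3 -m inch '[[-0.38,0.9,0,0,0,0,-0.1],[-0.38,0.9,0,0,0,0,-0.1],[-0.38,0.9,0,0,0,0,-0.1],[-0.38,0.9,0,0,0,0,-0.1],[-0.38,0.9,0,0,0,0,-0.1],[0,0,0.8,0,0,0,-0.1],[0,0,0.8,0,0,0,-0.1],[0,0,0.8,0,0,0,-0.1]]'
python3 go.py .497 -.4165 .08 22
python3 - <<'E'
from meas import *
p,d=bot.camera("scene"); cv2.imwrite("pics/s16.png",cv2.resize(p[160:250,300:450],(800,480),interpolation=cv2.INTER_CUBIC))
E
```

```text
clock: 46.7
eef_pos: [0.5002, -0.2894, 0.163]
tool_rot: [0.981, 0.193, 0.0, -0.0]
ft_force: [-0.1, 0.1, -0.5]
grip_width: 0.0472
clock: 47.5
eef_pos: [0.4989, -0.411, 0.1022]
tool_rot: [0.981, 0.192, 0.0, -0.0]
ft_force: [0.8, -0.8, 1.1]
grip_width: 0.0472
clk 47.5 pos [ 0.4989 -0.411   0.1022] yaw 22.2 F [ 0.8 -0.8  1.1] w 0.0472 j [-0.69  0.61  0.22  1.19  0.    0.49]
shift in current axes [-0.152  0.175  0.888]  in target axes [-0.151  0.175  0.888]  turn [-0.0001 -0.0001  0.001 ]
```

View pics/s16.png

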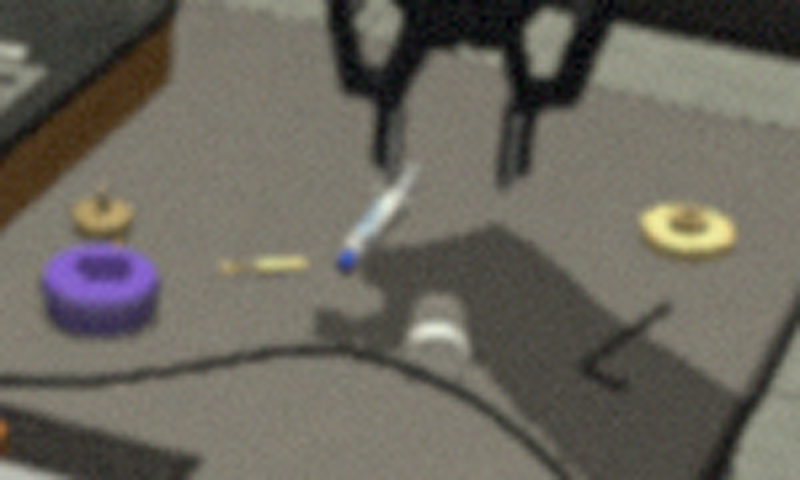

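```bash
python3 -c "
from h import *
for X in((.497,-.4165,.015),(.497,-.41,.015)):
  u,v=proj('scene',X); print((u-300)*800/150,(v-160)*480/90, proj('top',X))"
python3 -m inch '[[-0.13,0.15,0.4,0,0,0,-0.1],[0,0,0.6,0,0,0,-0.1],[0,0,0.6,0,0,0,-0.1],[0,0,0.6,0,0,0,-0.1],[0,0,0.6,0,0,0,-0.1],[0,0,0.3,0,0,0,-0.1],[0,0,0,0,0,0,-0.1],[0,0,0,0,0,0,-0.1]]'
python3 go.py .497 -.4145 .004 22
python3 - <<'E'
from meas import *
p,d=bot.camera("scene"); cv2.imwrite("pics/s17.png",cv2.resize(p[160:250,300:450],(800,480),interpolation=cv2.INTER_CUBIC))
E
```

```text
443.17730938748934 335.232264844587 (np.float64(408.8660411799249), np.float64(275.3172737762569))
438.5834441424382 341.23808268553756 (np.float64(406.53663365562807), np.float64(275.30833024392285))
clock: 48.35
eef_pos: [0.4973, -0.4169, 0.0261]
tool_rot: [0.981, 0.192, 0.0, 0.0]
ft_force: [0.6, -0.9, -0.2]
grip_width: 0.0469
clk 48.35 pos [ 0.4973 -0.4169  0.0261] yaw 22.1 F [ 0.6 -0.9 -0.2] w 0.0469 j [-0.7   0.68  0.14  1.03  0.    0.49]
shift in current axes [ 0.026 -0.095  0.885]  in target axes [ 0.026 -0.094  0.885]  turn [ 0.0003 -0.0002  0.0008]
```

View pics/s17.png

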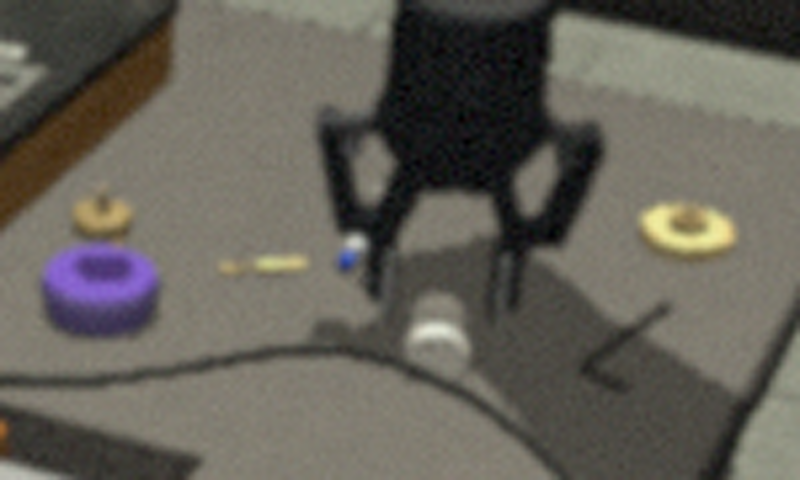

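```bash
python3 -m inch '[[0,-0.05,0.3,0,0,0,-0.1],[0,0,0.3,0,0,0,-0.1],[0,0,0.2,0,0,0,-0.1],[0,0,0.05,0,0,0,-0.1],[0,0,0,0,0,0,-0.1],[0,0,0,0,0,0,-0.1],[0,0,0,0,0,0,1],[0,0,0,0,0,0,1]]'
python3 -m inch '[[0,0,0,0,0,0,1],[0,0,0,0,0,0,1],[0,0,0,0,0,0,1],[0,0,0,0,0,0,1],[0,0,0,0,0,0,1],[0,0,-0.4,0,0,0,1],[0,0,-0.8,0,0,0,1],[0,0,-0.8,0,0,0,1]]'
python3 go.py .54 -.0925 .17 1.6
python3 - <<'E'
from meas import *
p,d=bot.camera("scene"); cv2.imwrite("pics/s18.png",cv2.resize(p[140:250,280:450],(800,518),interpolation=cv2.INTER_CUBIC))
E
```

```text
clock: 49.2
eef_pos: [0.4966, -0.4158, 0.0048]
tool_rot: [0.981, 0.192, 0.0, 0.0]
ft_force: [0.1, 0.3, 1.2]
grip_width: 0.028
clock: 50.0
eef_pos: [0.4954, -0.4147, 0.0536]
tool_rot: [0.981, 0.192, -0.001, -0.001]
ft_force: [0.7, -0.5, 0.2]
grip_width: 0.0276
clk 50.0 pos [ 0.4954 -0.4147  0.0536] yaw 22.1 F [ 0.7 -0.5  0.2] w 0.0276 j [-0.7   0.65  0.16  1.09  0.    0.49]
shift in current axes [  6.501 -11.28   -4.633]  in target axes [  2.142 -12.834  -4.654]  turn [-0.0008  0.0006  0.114 ]
```

View pics/s18.png

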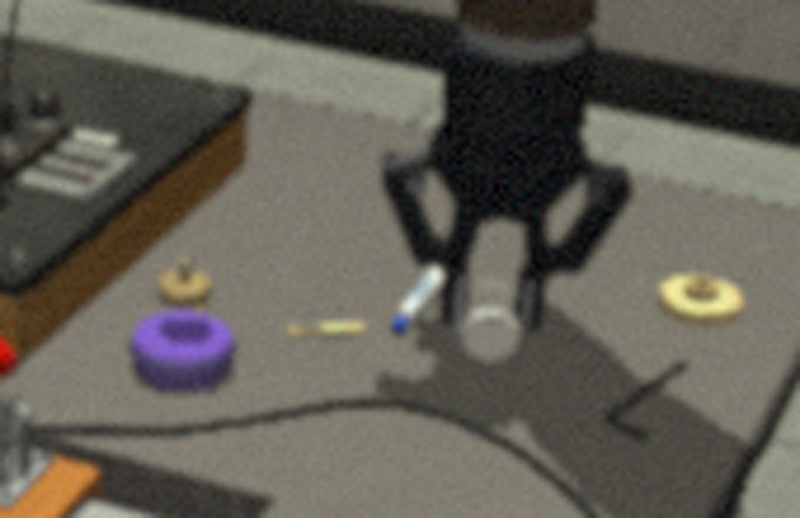

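```bash
python3 -m inch '[[0,0,-0.8,0,0,0.038,1],[0,0,-0.8,0,0,0.038,1],[0,0,-0.8,0,0,0.038,1],[0,0,-0.8,0,0,0,1],[0,0,-0.8,0,0,0,1],[0,0,-0.7,0,0,0,1],[0,-0.5,0,0,0,0,1],[0,-0.9,0,0,0,0,1]]'
python3 -m inch '[[0.2,-0.9,0,0,0,0,1],[0.2,-0.9,0,0,0,0,1],[0.2,-0.9,0,0,0,0,1],[0.2,-0.9,0,0,0,0,1],[0.2,-0.9,0,0,0,0,1],[0.2,-0.9,0,0,0,0,1],[0.2,-0.9,0,0,0,0,1],[0.2,-0.9,0,0,0,0,1]]'
python3 go.py .54 -.0925 .17 1.6
```

```text
clock: 50.85
eef_pos: [0.495, -0.3806, 0.1707]
tool_rot: [1.0, 0.013, 0.0, -0.0]
ft_force: [-0.8, 0.2, -0.5]
grip_width: 0.0277
clock: 51.65
eef_pos: [0.5291, -0.1973, 0.1698]
tool_rot: [1.0, 0.014, -0.001, -0.001]
ft_force: [0.6, -0.3, -0.1]
grip_width: 0.028
clk 51.65 pos [ 0.5291 -0.1973  0.1698] yaw 1.6 F [ 0.6 -0.3 -0.1] w 0.028 j [-0.36  0.4   0.07  1.24  0.    1.19]
shift in current axes [ 5.560e-01 -4.177e+00 -4.000e-03]  in target axes [ 0.554 -4.178 -0.009]  turn [-0.0005  0.0008  0.0002]
```

```bash
python3 -m inch '[[0.14,-0.9,0,0,0,0,1],[0.14,-0.9,0,0,0,0,1],[0.14,-0.9,0,0,0,0,1],[0.1,-0.9,0,0,0,0,1],[0,-0.35,0,0,0,0,1],[0,0,0,0,0,0,1],[0,0,0,0,0,0,1],[0,0,0,0,0,0,1]]'
python3 go.py .54 -.0925 .10 1.6
python3 -m inch '[[0,0,0.7,0,0,0,1],[0,0,0.8,0,0,0,1],[0,0,0.8,0,0,0,1],[0,0,0.4,0,0,0,1],[0,0,0,0,0,0,1],[0,0,0,0,0,0,1],[0,0,0,0,0,0,1],[0,0,0,0,0,0,1]]'
python3 go.py .54 -.0925 .022 1.6
python3 - <<'E'
from meas import *
p,d=bot.camera("scene"); cv2.imwrite("pics/s19.png",cv2.resize(p[180:360,200:400],(800,720),interpolation=cv2.INTER_CUBIC)[:600])
p,d=bot.camera("top"); cv2.imwrite("pics/p19.png",cv2.resize(p[180:320,200:360],(685,600)))
E
```

```text
clock: 52.45
eef_pos: [0.5402, -0.1012, 0.1713]
tool_rot: [1.0, 0.013, -0.0, 0.0]
ft_force: [0.0, -0.6, -0.2]
grip_width: 0.0279
clk 52.45 pos [ 0.5402 -0.1012  0.1713] yaw 1.5 F [ 0.  -0.6 -0.2] w 0.0279 j [-0.19  0.37  0.03  1.23 -0.    1.36]
shift in current axes [ 0.003 -0.349  2.852]  in target axes [ 0.003 -0.348  2.852]  turn [ 0.0001  0.0001 -0.0003]
clock: 53.25
eef_pos: [0.5413, -0.1006, 0.1052]
tool_rot: [1.0, 0.014, 0.001, 0.0]
ft_force: [-0.2, 0.1, -0.6]
grip_width: 0.028
clk 53.25 pos [ 0.5413 -0.1006  0.1052] yaw 1.6 F [-0.2  0.1 -0.6] w 0.028 j [-0.18  0.42 -0.08  1.07  0.    1.36]
shift in current axes [-0.048 -0.327  3.328]  in target axes [-0.041 -0.325  3.328]  turn [ 0.0001 -0.0007 -0.    ]
```

View pics/s19.png

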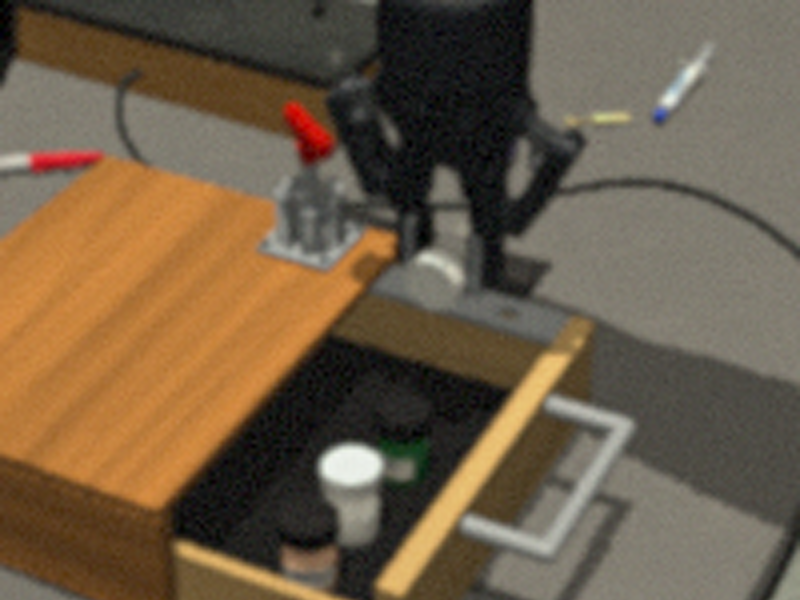

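View pics/p19.png

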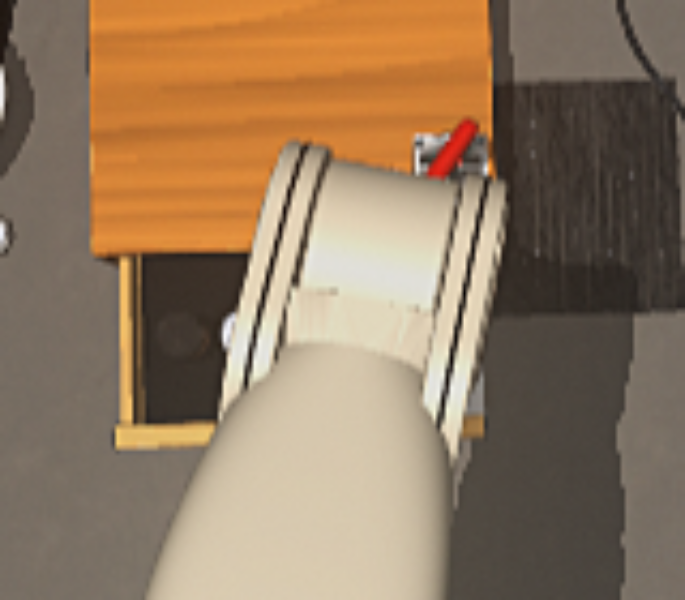

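```bash
python3 -c "
from h import *
print(ray('scene',310,248.7,.1155), ray('scene',309,248,.1155))
print('rail edge', [ray('scene',200+a/4,180+b/4,.07).round(4) for a,b in((372,288),(560,340))])"
```

```text
[ 0.54349835 -0.08828995  0.1155    ] [ 0.54646083 -0.08951932  0.1155    ]
rail edge [array([ 0.6004, -0.1174,  0.07  ]), array([ 0.4903, -0.1238,  0.07  ])]
```

```bash
python3 -m inch '[[-0.04,-0.7,0,0,0,0,1],[0,0,0.4,0,0,0,1],[0,0,0.6,0,0,0,1],[0,0,0.4,0,0,0,1],[0,0,0,0,0,0,1],[0,0,0,0,0,0,1],[0,0,0,0,0,0,1],[0,0,0,0,0,0,1]]'
python3 go.py .54 -.083 .022 1.6
python3 - <<'E'
from meas import *
p,d=bot.camera("scene"); cv2.imwrite("pics/s20.png",cv2.resize(p[200:350,240:400],(800,750),interpolation=cv2.INTER_CUBIC)[:600])
E
```

```text
clock: 54.15
eef_pos: [0.5395, -0.0831, 0.0697]
tool_rot: [1.0, 0.014, 0.001, 0.0]
ft_force: [0.5, 0.0, 0.6]
grip_width: 0.0278
clk 54.15 pos [ 0.5395 -0.0831  0.0697] yaw 1.6 F [0.5 0.  0.6] w 0.0278 j [-0.15  0.45 -0.14  0.98 -0.    1.39]
shift in current axes [ 0.018 -0.005  1.908]  in target axes [ 0.02  -0.005  1.908]  turn [ 0.0001 -0.0004 -0.    ]
```

View pics/s20.png

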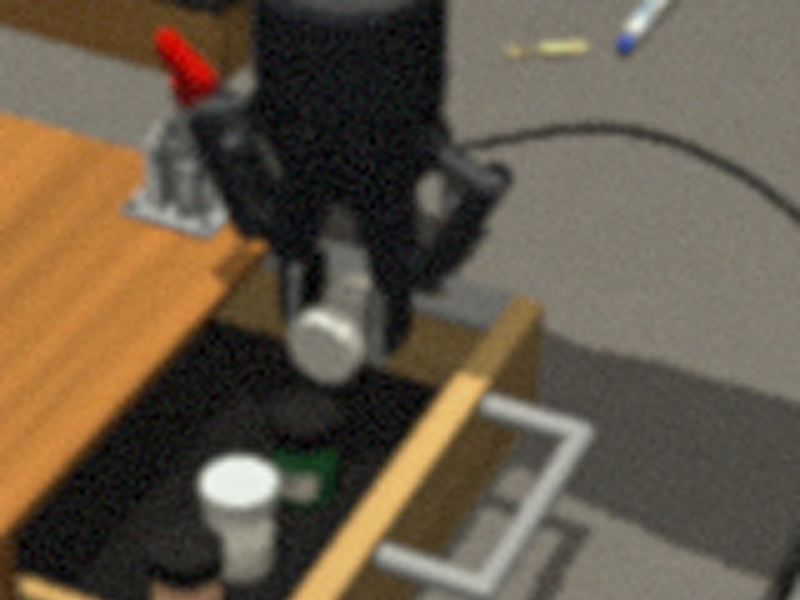

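```bash
python3 -c "
from h import *
print(ray('scene',305.6,269,.080))"
python3 -m inch '[[0,0,0.4,0,0,0,1],[0,0,0.4,0,0,0,1],[0,0,0.4,0,0,0,1],[0,0,0.3,0,0,0,1],[0,0,0.2,0,0,0,1],[0,0,0,0,0,0,1],[0,0,0,0,0,0,1],[0,0,0,0,0,0,1]]'
python3 go.py .54 -.083 .021 1.6
```

```text
[ 0.5409741  -0.06522226  0.08      ]
clock: 55.0
eef_pos: [0.5393, -0.0829, 0.0269]
tool_rot: [1.0, 0.014, 0.0, 0.0]
ft_force: [-0.8, -0.5, 0.1]
grip_width: 0.028
clk 55.0 pos [ 0.5393 -0.0829  0.0269] yaw 1.6 F [-0.8 -0.5  0.1] w 0.028 j [-0.15  0.5  -0.18  0.89  0.    1.39]
shift in current axes [0.027 0.004 0.236]  in target axes [0.027 0.004 0.236]  turn [ 0.     -0.0002  0.    ]
```

```bash
python3 -m inch '[[0,0.1,0,0,0,0,1],[0,0.08,0,0,0,0,1],[0,0,0.1,0,0,0,1],[0,0,0.05,0,0,0,1],[0,0,0.05,0,0,0,1],[0,0,0.03,0,0,0,1],[0,0,0,0,0,0,1],[0,0,0,0,0,0,1]]'
python3 go.py .54 -.087 .021 1.6
python3 -m inch '[[0,0,0.04,0,0,0,1],[0,0,0.04,0,0,0,1],[0,0,0,0,0,0,1],[0,0,0,0,0,0,1],[0,0,0,0,0,0,0.1],[0,0,0,0,0,0,0.1],[0,0,0,0,0,0,0.1],[0,0,0,0,0,0,0.1]]'
python3 go.py .54 -.083 .021 1.6
```

```text
clock: 55.8
eef_pos: [0.5389, -0.0874, 0.0208]
tool_rot: [1.0, 0.014, -0.0, 0.0]
ft_force: [-0.2, -0.6, 1.2]
grip_width: 0.028
clk 55.8 pos [ 0.5389 -0.0874  0.0208] yaw 1.6 F [-0.2 -0.6  1.2] w 0.028 j [-0.16  0.51 -0.19  0.87 -0.    1.38]
shift in current axes [ 0.043 -0.014 -0.007]  in target axes [ 0.043 -0.014 -0.007]  turn [0.     0.0001 0.    ]
clock: 56.6
eef_pos: [0.5398, -0.0874, 0.0194]
tool_rot: [1.0, 0.014, 0.001, -0.0]
ft_force: [-0.2, 1.4, 5.7]
grip_width: 0.0382
clk 56.6 pos [ 0.5398 -0.0874  0.0194] yaw 1.6 F [-0.2  1.4  5.7] w 0.0382 j [-0.16  0.51 -0.19  0.87  0.    1.38]
shift in current axes [ 0.014 -0.176 -0.065]  in target axes [ 0.014 -0.176 -0.065]  turn [-0.     -0.0005 -0.    ]
```

```bash
python3 -m inch '[[0,0,-0.2,0,0,0,0.1],[0,0,-0.6,0,0,0,0.1],[0,0,-0.9,0,0,0,0.1],[0,0,-0.9,0,0,0,0.1],[0,0,-0.9,0,0,0,0.1],[0,0,-0.9,0,0,0,0.1],[-0.9,0,-0.9,0,0,0,0.1],[-0.9,0,0,0,0,0,0.1]]'
python3 -m inch '[[-0.9,0,0,0,0,0,0.1],[-0.9,0,0,0,0,0,0.1],[-0.9,0,0,0,0,0,0.1],[-0.9,0,0,0,0,0,0.1],[0,0.9,0,0,0,0,0.1],[0,0.9,0,0,0,0,0.1],[0,0.9,0,0,0,0,0.1],[0,0.9,0,0,0,0,0.1]]'
python3 go.py .4 -.03 .17 1.6
python3 - <<'E'
from meas import *
p,d=bot.camera("scene"); cv2.imwrite("pics/s21.png",p)
p,d=bot.camera("top"); cv2.imwrite("pics/p21.png",p);cv2.imwrite("pics/p21b.png",cv2.resize(p[180:320,200:360],(685,600)))
E
```

```text
clock: 57.4
eef_pos: [0.4957, -0.0891, 0.1541]
tool_rot: [1.0, 0.014, 0.003, 0.001]
ft_force: [0.6, -0.8, -0.3]
grip_width: 0.0382
clock: 58.2
eef_pos: [0.406, -0.1819, 0.1511]
tool_rot: [1.0, 0.014, -0.001, -0.0]
ft_force: [0.8, -0.9, -0.8]
grip_width: 0.0385
clk 58.2 pos [ 0.406  -0.1819  0.1511] yaw 1.6 F [ 0.8 -0.9 -0.8] w 0.0385 j [-0.42  0.19 -0.28  1.1  -0.    1.12]
shift in current axes [-0.068 -6.079 -0.756]  in target axes [-0.069 -6.078 -0.758]  turn [-0.0001  0.0003  0.0001]
```

View pics/s21.png

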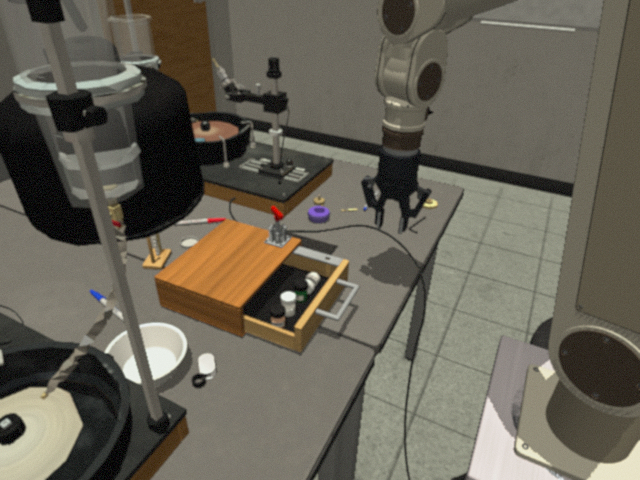

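View pics/p21b.png

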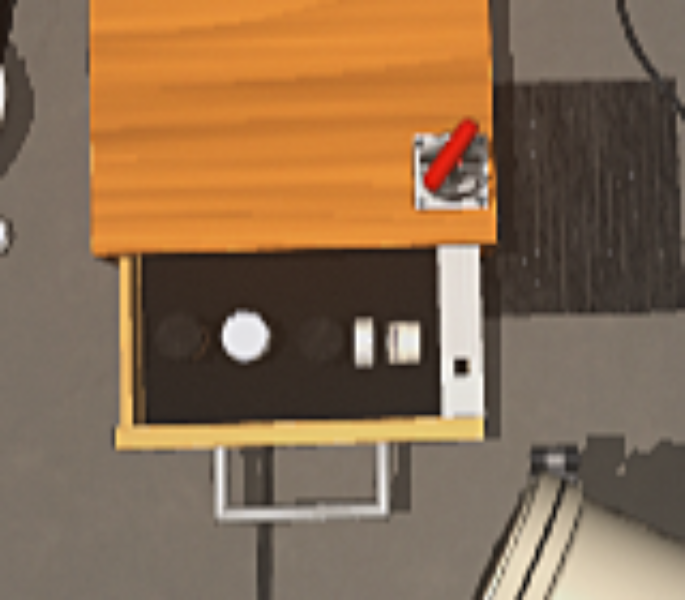

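View pics/p21.png

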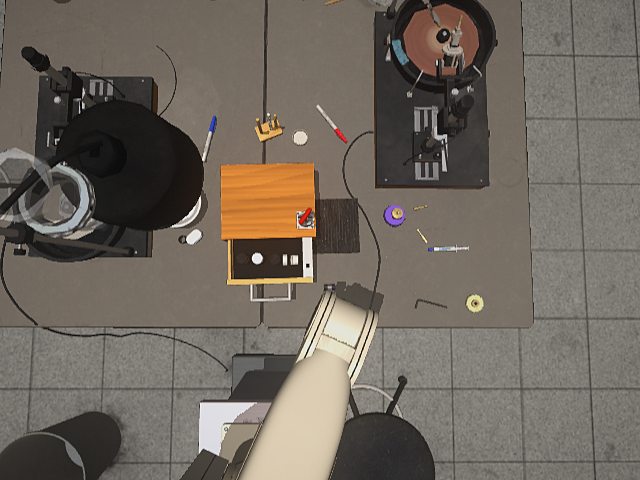

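```bash
python3 -m inch '[[0.1,-0.7,0,0,0,0,0],[0.2,-0.9,0,0,0,0,0],[0.2,-0.9,0,0,0,0,0],[0.2,-0.9,0,0,0,0,0],[0.2,-0.9,0,0,0,0,0],[0.1,-0.9,0,0,0,0,0],[0,-0.7,0,0,0,0,0],[0,0,0,0,0,0,0]]'
python3 go.py .430 -.0336 .10 1.6
python3 -m inch '[[0,0,0.5,0,0,0,0],[0,0,0.7,0,0,0,0],[0,0,0.5,0,0,0,0],[0,0,0.2,0,0,0,0],[0,0,0,0,0,0,0],[0,0,0,0,0,0,0],[0,0,0,0,0,0,0],[0,0,0,0,0,0,0]]'
python3 go.py .430 -.0336 .043 1.6
```

```text
clock: 59.1
eef_pos: [0.4266, -0.0308, 0.151]
tool_rot: [1.0, 0.016, -0.001, -0.0]
ft_force: [-0.9, -1.1, -0.6]
grip_width: 0.0429
clk 59.1 pos [ 0.4266 -0.0308  0.151 ] yaw 1.8 F [-0.9 -1.1 -0.6] w 0.0429 j [-0.07  0.16 -0.32  1.1   0.    1.47]
shift in current axes [0.136 0.116 2.039]  in target axes [0.134 0.114 2.039]  turn [-0.0003  0.0005  0.0012]
clock: 59.9
eef_pos: [0.428, -0.0331, 0.1044]
tool_rot: [1.0, 0.014, 0.001, 0.0]
ft_force: [0.3, -0.4, 0.1]
grip_width: 0.0428
clk 59.9 pos [ 0.428  -0.0331  0.1044] yaw 1.6 F [ 0.3 -0.4  0.1] w 0.0428 j [-0.08  0.21 -0.39  0.97 -0.    1.47]
shift in current axes [0.077 0.022 2.456]  in target axes [0.08  0.022 2.456]  turn [ 0.     -0.0004 -0.    ]
```

```bash
python3 -m inch '[[0.08,0,0.3,0,0,0,0],[0,0,0.4,0,0,0,0],[0,0,0.5,0,0,0,0],[0,0,0.5,0,0,0,0],[0,0,0.5,0,0,0,0],[0,0,0.25,0,0,0,0],[0,0,0,0,0,0,0],[0,0,0,0,0,0,0]]'
python3 go.py .430 -.0336 .043 1.6
python3 -m inch '[[0,0,0,0,0,0,1],[0,0,0,0,0,0,1],[0,0,0,0,0,0,1],[0,0,0,0,0,0,1],[0,0,0,0,0,0,1],[0,0,0,0,0,0,1],[0,0,0,0,0,0,1],[0,0,0,0,0,0,1]]'
python3 go.py .548 -.0302 .043 1.6
```

```text
clock: 60.7
eef_pos: [0.4295, -0.0329, 0.0425]
tool_rot: [1.0, 0.014, -0.0, -0.0]
ft_force: [-0.2, 0.4, 0.1]
grip_width: 0.0429
clk 60.7 pos [ 0.4295 -0.0329  0.0425] yaw 1.6 F [-0.2  0.4  0.1] w 0.0429 j [-0.08  0.29 -0.47  0.81 -0.    1.47]
shift in current axes [ 0.02   0.027 -0.021]  in target axes [ 0.02   0.027 -0.021]  turn [-0.      0.0001  0.    ]
clock: 61.5
eef_pos: [0.4306, -0.033, 0.0432]
tool_rot: [1.0, 0.014, 0.001, 0.0]
ft_force: [3.4, 0.1, 5.1]
grip_width: 0.0082
clk 61.5 pos [ 0.4306 -0.033   0.0432] yaw 1.6 F [3.4 0.1 5.1] w 0.0082 j [-0.08  0.29 -0.47  0.81  0.    1.47]
shift in current axes [4.697 0.02  0.018]  in target axes [4.697 0.02  0.007]  turn [ 0.     -0.0007  0.    ]
```

Push in gently (total ≈4.7 + a little to seat).

```bash
python3 -m inch '[[0.1,0,0,0,0,0,1],[0.2,0,0,0,0,0,1],[0.3,0,0,0,0,0,1],[0.3,0,0,0,0,0,1],[0.3,0,0,0,0,0,1],[0.3,0,0,0,0,0,1],[0.3,0,0,0,0,0,1],[0.3,0,0,0,0,0,1]]'
python3 -m inch '[[0.3,0,0,0,0,0,1],[0.3,0,0,0,0,0,1],[0.3,0,0,0,0,0,1],[0.3,0,0,0,0,0,1],[0.3,0,0,0,0,0,1],[0.3,0,0,0,0,0,1],[0.3,0,0,0,0,0,1],[0.2,0,0,0,0,0,1]]'
python3 go.py .548 -.0302 .043 1.6
python3 -m inch '[[0.2,0,0,0,0,0,1],[0.1,0,0,0,0,0,1],[0.1,0,0,0,0,0,1],[0.05,0,0,0,0,0,1],[0,0,0,0,0,0,1],[0,0,0,0,0,0,1],[0,0,0,0,0,0,1],[0,0,0,0,0,0,1]]'
python3 go.py .548 -.0302 .043 1.6
```

```text
clock: 62.3
eef_pos: [0.4812, -0.0313, 0.0431]
tool_rot: [1.0, 0.014, -0.001, -0.0]
ft_force: [-1.9, 0.9, 11.6]
grip_width: 0.0075
clock: 63.1
eef_pos: [0.539, -0.0293, 0.0432]
tool_rot: [1.0, 0.014, -0.001, -0.001]
ft_force: [-2.2, 2.3, 9.3]
grip_width: 0.008
clk 63.1 pos [ 0.539  -0.0293  0.0432] yaw 1.6 F [-2.2  2.3  9.3] w 0.008 j [-0.05  0.47 -0.18  0.92  0.    1.49]
shift in current axes [0.36  0.045 0.006]  in target axes [0.36  0.045 0.006]  turn [-0.0003  0.0004  0.0001]
clock: 63.9
eef_pos: [0.5502, -0.0289, 0.0432]
tool_rot: [1.0, 0.014, -0.0, -0.001]
ft_force: [-0.1, 1.9, 7.7]
grip_width: 0.008
clk 63.9 pos [ 0.5502 -0.0289  0.0432] yaw 1.6 F [-0.1  1.9  7.7] w 0.008 j [-0.05  0.49 -0.15  0.93  0.    1.49]
shift in current axes [-0.089  0.048  0.008]  in target axes [-0.089  0.048  0.008]  turn [-0.0004  0.0002  0.0002]
```

```bash
python3 -m inch '[[0.05,0,0,0,0,0,1],[0.05,0,0,0,0,0,1],[0.05,0,0,0,0,0,1],[0.05,0,0,0,0,0,1],[0,0,0,0,0,0,1],[0,0,0,0,0,0,1],[0,0,0,0,0,0,1],[0,0,0,0,0,0,1]]'
python3 go.py .5505 -.0302 .043 1.6
```

```text
clock: 64.7
eef_pos: [0.5505, -0.029, 0.0431]
tool_rot: [1.0, 0.014, -0.005, -0.0]
ft_force: [-10.6, 1.2, 17.8]
grip_width: 0.0076
clk 64.7 pos [ 0.5505 -0.029   0.0431] yaw 1.6 F [-10.6   1.2  17.8] w 0.0076 j [-0.05  0.5  -0.14  0.94  0.    1.49]
shift in current axes [-0.003  0.05   0.004]  in target axes [-0.003  0.05   0.004]  turn [-0.0003  0.0029  0.0001]
```

```bash
python3 -m inch '[[-0.14,0,0,0,0,0,1],[0,0,0,0,0,0,0.2],[0,0,0,0,0,0,0.2],[0,0,0,0,0,0,0.2],[0,0,-0.3,0,0,0,0.2],[0,0,-0.7,0,0,0,0.2],[0,0,-0.9,0,0,0,0.2],[0,0,-0.9,0,0,0,0.2]]'
python3 -m inch '[[0,0,-0.9,0,0,0,0.2],[0,0,-0.9,0,0,0,0.2],[0,0,-0.9,0,0,0,0.2],[0,0,-0.9,0,0,0,0],[0,0,-0.9,0,0,-0.045,0],[0,0,0,0,0,-0.045,0],[0,0,0,0,0,-0.045,0],[0,0,0,0,0,-0.045,0]]'
python3 -m inch '[[0,0,0,0,0,-0.045,0],[0,0,0,0,0,-0.045,0],[0,0,0,0,0,-0.045,0],[0,0,0,0,0,-0.025,0],[0,0,0,0,0,0,0],[0,0,0,0,0,0,0],[0,0,0,0,0,0,0],[0,0,0,0,0,0,0]]'
python3 - <<'E'
from meas import *
p,d=bot.camera("top"); cv2.imwrite("pics/p22.png",cv2.resize(p[170:290,200:360],(800,600)))
p,d=bot.camera("scene"); cv2.imwrite("pics/s22.png",cv2.resize(p[170:350,150:350],(667,600)))
E
python3 go.py .6412 -.1262 .20 62.9
```

```text
clock: 65.5
eef_pos: [0.5518, -0.0296, 0.1132]
tool_rot: [1.0, 0.014, -0.001, 0.0]
ft_force: [0.4, 0.2, -0.8]
grip_width: 0.034
clock: 66.3
eef_pos: [0.5522, -0.0296, 0.2257]
tool_rot: [0.955, 0.295, 0.0, 0.0]
ft_force: [0.1, -0.2, 0.4]
grip_width: 0.0429
clock: 67.1
eef_pos: [0.5522, -0.0295, 0.2251]
tool_rot: [0.854, 0.521, -0.0, -0.0]
ft_force: [1.0, 0.1, 0.3]
grip_width: 0.0427
clk 67.2 pos [ 0.5522 -0.0295  0.2251] yaw 62.8 F [-0.1  0.2 -0.2] w 0.0428 j [-0.05  0.35  0.14  1.36 -0.    0.42]
shift in current axes [-1.81   4.936  1.003]  in target axes [-1.82   4.932  1.003]  turn [-0.      0.     -0.0007]
```

View pics/p22.png

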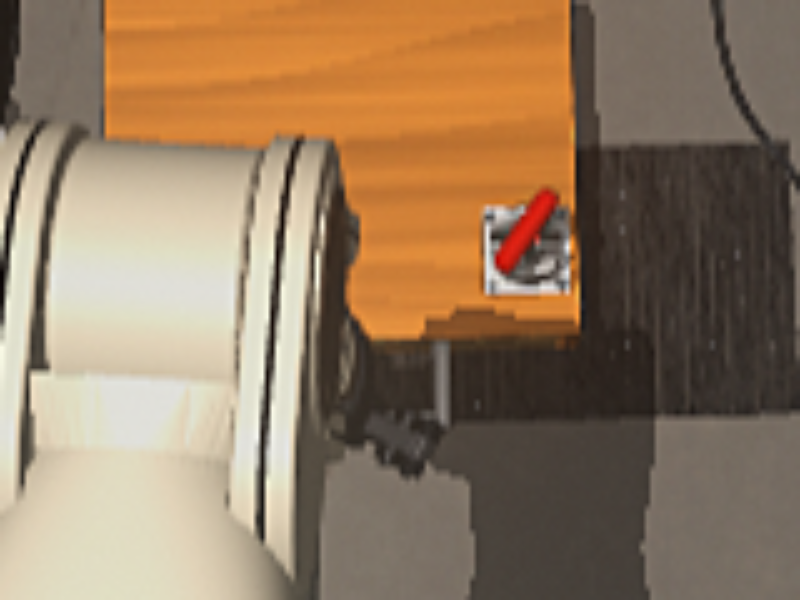

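View pics/s22.png

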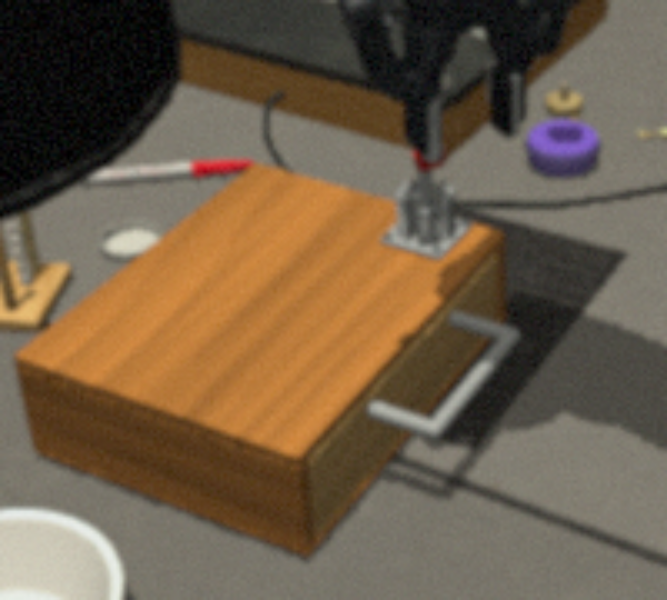

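```bash
python3 -m inch '[[-0.3,0.82,0,0,0,0,0],[-0.3,0.82,0,0,0,0,0],[-0.3,0.82,0,0,0,0,0],[-0.3,0.82,0,0,0,0,0],[-0.3,0.82,0,0,0,0,0],[-0.3,0.82,0,0,0,0,0],[0,0,0,0,0,0.01,0],[0,0,0,0,0,0,0]]'
python3 go.py .6412 -.1262 .14 61
python3 - <<'E'
from meas import *
p,d=bot.camera("scene"); cv2.imwrite("pics/s23.png",cv2.resize(p[120:270,220:370],(600,600)))
E
```

```text
clock: 68.0
eef_pos: [0.6412, -0.1264, 0.2243]
tool_rot: [0.862, 0.507, -0.0, -0.0]
ft_force: [-0.9, 0.2, -0.3]
grip_width: 0.0425
clk 68.0 pos [ 0.6412 -0.1264  0.2243] yaw 60.9 F [-0.9  0.2 -0.3] w 0.0425 j [-0.19  0.56  0.47  1.48  0.    0.31]
shift in current axes [7.000e-03 2.000e-03 3.374e+00]  in target axes [ 7.000e-03 -1.000e-03  3.374e+00]  turn [-0.0003  0.0001 -0.0003]
```

View pics/s23.png

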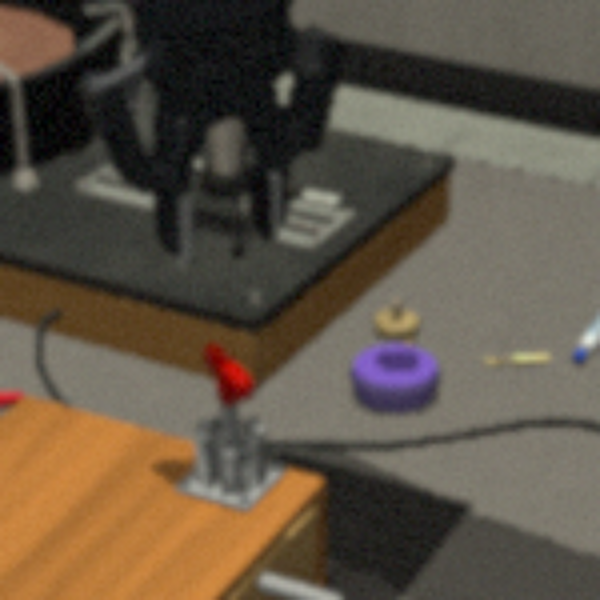

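```bash
python3 -m inch '[[0,0,0.5,0,0,0,0],[0,0,0.6,0,0,0,0],[0,0,0.6,0,0,0,0],[0,0,0.6,0,0,0,0],[0,0,0.6,0,0,0,0],[0,0,0.47,0,0,0,0],[0,0,0,0,0,0,0],[0,0,0,0,0,0,0]]'
python3 go.py .6412 -.1262 .14 61
python3 -m inch '[[0,0,0,0,0,0,1],[0,0,0,0,0,0,1],[0,0,0,0,0,0,1],[0,0,0,0,0,0,1],[0,0,0,0,0,0,1],[0,0,0,0,0,0,1],[0,0,0,0,0,0,1],[0,0,0,0,0,0,1]]'
python3 go.py .6412 -.1262 .14 61
```

```text
clock: 68.85
eef_pos: [0.641, -0.1255, 0.1411]
tool_rot: [0.861, 0.508, 0.0, -0.0]
ft_force: [-0.8, -0.6, -0.4]
grip_width: 0.0425
clk 68.85 pos [ 0.641  -0.1255  0.1411] yaw 61.0 F [-0.8 -0.6 -0.4] w 0.0425 j [-0.19  0.59  0.3   1.28  0.    0.31]
shift in current axes [-0.021  0.021  0.043]  in target axes [-0.021  0.021  0.043]  turn [-0.     -0.      0.0002]
clock: 69.65
eef_pos: [0.6416, -0.1267, 0.1421]
tool_rot: [0.862, 0.507, 0.0, 0.001]
ft_force: [-0.8, -3.7, 4.8]
grip_width: 0.0108
clk 69.65 pos [ 0.6416 -0.1267  0.1421] yaw 61.0 F [-0.8 -3.7  4.8] w 0.0108 j [-0.19  0.59  0.31  1.28 -0.    0.31]
shift in current axes [ 0.01  -0.024  0.084]  in target axes [ 0.01  -0.024  0.084]  turn [ 0.0009  0.0001 -0.0002]
```

```bash
python3 -m inch '[[0,0,-0.1,0,0,0,1],[0,0,-0.1,0,0,0,1],[0,0,-0.07,0,0,0,1],[0,0,0,0,0,0,1],[0,0,0,0,0,0,1],[0,0,0,0,0,0,1],[0,0,0,0,0,0,1],[0,0,0,0,0,0,1]]'
python3 go.py .6412 -.1262 .1475 1.6
```

```text
clock: 70.45
eef_pos: [0.6413, -0.1265, 0.1446]
tool_rot: [0.862, 0.507, -0.001, -0.0]
ft_force: [4.1, -3.6, -10.6]
grip_width: 0.0106
clk 70.45 pos [ 0.6413 -0.1265  0.1446] yaw 61.0 F [  4.1  -3.6 -10.6] w 0.0106 j [-0.19  0.59  0.31  1.29 -0.    0.31]
shift in current axes [ 0.01  -0.009 -0.114]  in target axes [-0.002 -0.013 -0.114]  turn [-1.000e-04  6.000e-04  3.298e-01]
```

```bash
python3 -m inch '[[0,0,-0.06,0,0,0,1],[0,0,-0.06,0,0,0,1],[0,0,0,0,0,0,1],[0,0,0,0,0,0,1],[0,0,0,0,0,0,1],[0,0,0,0,0,0,1],[0,0,0,0,0,0,1],[0,0,0,0,0,0,1]]'
python3 go.py .6412 -.1262 .1475 1.6
```

```text
clock: 71.25
eef_pos: [0.6412, -0.1265, 0.1474]
tool_rot: [0.862, 0.507, -0.001, -0.0]
ft_force: [3.7, -5.0, -10.0]
grip_width: 0.0108
clk 71.25 pos [ 0.6412 -0.1265  0.1474] yaw 61.0 F [  3.7  -5.  -10. ] w 0.0108 j [-0.19  0.59  0.32  1.3  -0.    0.31]
shift in current axes [ 0.01  -0.008 -0.003]  in target axes [-0.002 -0.013 -0.003]  turn [-1.000e-04  7.000e-04  3.298e-01]
```

```bash
python3 -m inch '[[0,0,0,0,0,0.03,1],[0,0,0,0,0,0.043,1],[0,0,0,0,0,0.043,1],[0,0,0,0,0,0.043,1],[0,0,0,0,0,0.043,1],[0,0,0,0,0,0.043,1],[0,0,0,0,0,0.043,1],[0,0,0,0,0,0.042,1]]'
python3 go.py .6412 -.1262 .13 1.6
python3 -m inch '[[0,0,0,0,0,0,1],[0,0,0,0,0,0,1],[0,0,0.1,0,0,0,1],[0,0,0.1,0,0,0,1],[0,0,0.1,0,0,0,1],[0,0,0.1,0,0,0,1],[0,0,0,0,0,0,1],[0,0,0,0,0,0,1]]'
python3 go.py .6412 -.1262 .13 1.6
```

```text
clock: 72.05
eef_pos: [0.6407, -0.1268, 0.1473]
tool_rot: [1.0, 0.011, -0.002, 0.001]
ft_force: [3.6, -5.2, -10.3]
grip_width: 0.0105
clk 72.05 pos [ 0.6407 -0.1268  0.1473] yaw 1.2 F [  3.6  -5.2 -10.3] w 0.0105 j [-0.19  0.59  0.32  1.3  -0.    1.35]
shift in current axes [ 0.021 -0.026  0.69 ]  in target axes [ 0.019 -0.025  0.69 ]  turn [ 0.0004  0.001  -0.002 ]
clock: 72.85
eef_pos: [0.6408, -0.1268, 0.1379]
tool_rot: [1.0, 0.014, -0.001, 0.001]
ft_force: [3.1, -4.6, -8.6]
grip_width: 0.0105
clk 72.85 pos [ 0.6408 -0.1268  0.1379] yaw 1.6 F [ 3.1 -4.6 -8.6] w 0.0105 j [-0.19  0.6   0.3   1.28 -0.    1.35]
shift in current axes [ 0.018 -0.025  0.315]  in target axes [ 0.018 -0.025  0.315]  turn [ 0.0005  0.0008 -0.0002]
```

```bash
python3 -m inch '[[0,0,0.1,0,0,0,1],[0,0,0.1,0,0,0,1],[0,0,0.05,0,0,0,1],[0,0,0,0,0,0,1],[0,0,0,0,0,0,0.2],[0,0,0,0,0,0,0.2],[0,0,0,0,0,0,0.2],[0,0,0,0,0,0,0.2]]'
python3 -m inch '[[0,0,-0.3,0,0,0,0],[0,0,-0.7,0,0,0,0],[0,0,-0.8,0,0,0,0],[0,0,-0.8,0,0,0,0],[0,0,-0.8,0,0,0,0],[-0.9,0,-0.8,0,0,0,0],[-0.9,0,0,0,0,0,0],[-0.9,0,0,0,0,0,0]]'
python3 -m inch '[[-0.9,0,0,0,0,0,0],[-0.9,0,0,0,0,0,0],[-0.9,0,0,0,0,0,0],[-0.9,0.5,0,0,0,0,0],[-0.9,0.8,0,0,0,0,0],[-0.5,0.8,0,0,0,0,0],[0,0.8,0,0,0,0,0],[0,0.8,0,0,0,0,0]]'
python3 - <<'E'
from meas import *
for n in("top","scene"):
    p,d=bot.camera(n); cv2.imwrite(f"pics/{n}24.png",p)
    hsv=cv2.cvtColor(p,cv2.COLOR_BGR2HSV).astype(int); H,S,V=hsv[...,0],hsv[...,1],hsv[...,2];P=cloud(n,d)
    m=((H<8)|(H>172))&(S>170)&(V>120)&(P[...,2]>.1)&(P[...,2]<.2);Q=P[m]; print(n,"red",np.percentile(Q,[2,50,98],axis=0).round(4),blobs(n,m,.1475))
    cs,_=cv2.findContours(m.astype(np.uint8),0,2); print(cv2.minAreaRect(max(cs,key=cv2.contourArea)))
    print("purple",blobs(n,(H>115)&(H<145)&(S>100),.03))
cv2.imwrite("pics/p24b.png",cv2.resize(cv2.imread("pics/top24.png")[170:270,200:340],(800,571)))
E
python3 go.py .45 -.2 .2 1.6
```

```text
clock: 73.65
eef_pos: [0.6411, -0.1252, 0.1346]
tool_rot: [1.0, 0.014, 0.0, -0.0]
ft_force: [-0.2, 0.4, -0.0]
grip_width: 0.0339
clock: 74.45
eef_pos: [0.5735, -0.1276, 0.2411]
tool_rot: [1.0, 0.014, 0.002, 0.0]
ft_force: [-0.1, -0.3, -0.8]
grip_width: 0.0427
clock: 75.25
eef_pos: [0.4509, -0.2243, 0.2407]
tool_rot: [1.0, 0.014, 0.001, 0.0]
ft_force: [0.5, -0.3, -0.5]
grip_width: 0.0425
top red [[ 0.6367 -0.1477  0.1418]
 [ 0.641  -0.1276  0.147 ]
 [ 0.6456 -0.105   0.1515]] [([304.6, 216.5], 72, [0.6409, -0.1267])]
((304.5, 216.0), (17.0, 4.0), 0.0)
purple [([392.9, 215.7], 235, [0.6617, -0.3712])]
scene red [[ 0.6382 -0.1437  0.1423]
 [ 0.6418 -0.1217  0.1467]
 [ 0.6481 -0.1023  0.1492]] [([276.7, 216.1], 62, [0.6414, -0.1208])]
((276.6470642089844, 216.08824157714844), (4.013213634490967, 14.968201637268066), 49.398704528808594)
purple [([318.5, 211.6], 181, [0.6624, -0.363])]
clk 75.35 pos [ 0.4513 -0.2255  0.2402] yaw 1.4 F [-0.3  0.5 -0.3] w 0.043 j [-0.46  0.24  0.03  1.36 -0.    1.08]
shift in current axes [-0.029 -1.023  1.607]  in target axes [-0.023 -1.021  1.609]  turn [ 0.0004 -0.0005 -0.0009]
```

View pics/p24b.png

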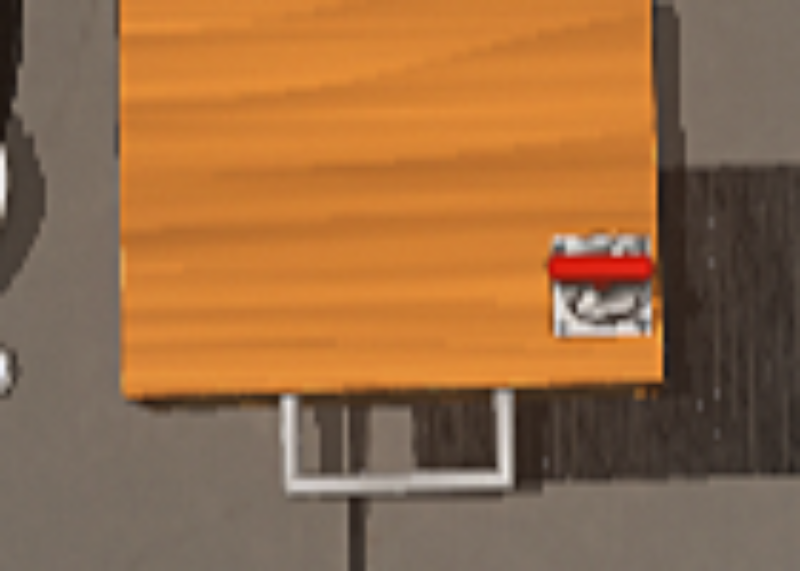

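View pics/scene24.png

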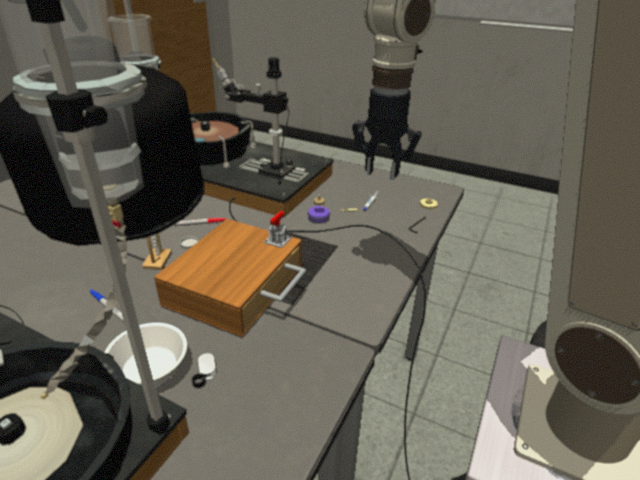

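View pics/top24.png

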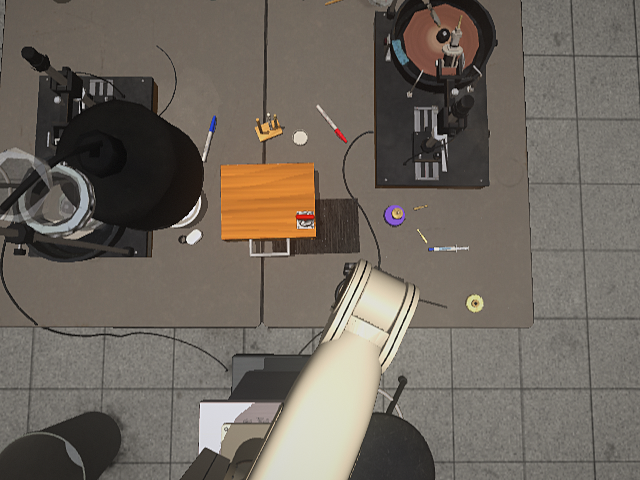

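```bash
python3 -c "
from workcell import bot
print(bot.job_done())"
```

```text
the job is handed in; nothing more can be done
None
```

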